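Open the combination padlock on its holding stand

TASK

Seat the red lock-out padlock fully down on the two pegs of the holding stand, dial up and with its shackle on the side away from the stand's fence. Only then turn the dial click by click until its white line meets the white index line beside it on the padlock's face, let go of the dial, take the shackle by its crown and pull it out until it is fully open. Finish while still holding the shackle open (its spring would draw it in again), with the padlock still seated, and leave the bottle, the tin and the bush where they stand.

Things in the scene. Friction and masses are not known exactly. Their poses are not given: they have to be found in the camera images.
- padlock: Red padlock, loose, lying on its back, 0.57 kg. Body 66 (x) x 60 (y) x 30 (z) mm; origin at the centre of the body's underside, z up out of the face with the dial, shackle towards -x. Two round blind holes in the underside, 11 mm wide and 12 mm deep, at x = -18 and +18 mm, y = 0. Grip the body across y (60 mm). The white index line on the face lies at x = -28 mm, y = 0.
- dial_center (a point): Centre of the black dial's knob on the padlock's face, at x = 0, y = 0, z = 43 mm in the padlock's frame. The knob is a round cylinder, 38 mm across, from z = 34 to 52 mm; below it is a flat collar 44 mm across. Axes as the padlock's: z is the dial's axis.
- dial (a joint): Angle of the dial (rad), growing anticlockwise seen from above; 0 where the dial's white line meets the index line on the padlock, which is where the lock is open. It starts at about 0.5 to 1.6, so it opens when turned clockwise; end stops at -0.8 and 2.3. It clicks into a notch every 30 degrees (0.524 rad) against about 0.06 N m, 0 being a notch; the shackle is free within about 0.12 of 0 and blocked elsewhere.
- shackle (a joint): How far the shackle is pulled out of the padlock (m): 0 in, 0.016 fully open (end stop). It slides along the padlock's -x against a spring, 2.4 N at 0 and 4.3 N fully open, which draws it in again when it is let go. When locked it gives only about 1 mm.
- shackle_grip (a point): Middle of the shackle's crown, on the axis of the bar; with the shackle in, at x = -90, y = 0, z = 18 mm in the padlock's frame. The shackle is a U of round steel bar 9 mm thick; the crown runs 22 mm straight along y, the legs are at y = -23 and +23 mm, and 52 mm are clear between the crown and the padlock's body. Axes as the padlock's.
- stand: Grey metal holding stand, fixed; origin at the centre of its underside, z up. Foot plate 100 x 86 x 8 mm, pedestal 72 (x) x 52 (y) mm with its flat top at z = 30 mm. Two steel pegs 8 mm thick and 10 mm high with conical tips on the top at x = -18 and +18 mm, y = 0. A fence at +x (x = 37 to 44 mm) rises to z = 46 mm. The seated padlock has its origin at x = 0, y = 0, z = 30 mm and axes along the stand's, so its shackle overhangs at -x, 48 mm above the table.
- bench_grinder_grey: Grey bench grinder, fixed, an obstacle on the right of the work; origin at the centre of its underside. It reaches about 150 mm from its origin towards the robot and away from it, 210 mm to each side (its wheel guard stands on the left, next to the padlock) and 260 mm up: pass above or in front of it. (On the far left, at the table corner, stands the thin 620 mm post of a lamp, its boom swung away to the back over the left edge.)
- oil_bottle: White oil bottle with a red cap, 37 mm wide and 113 mm high, standing; origin at the centre of its underside. A bystander.
- paste_tin: Round tin with an orange lid, 60 mm wide and 24 mm high; origin at the centre of its underside. A bystander.
- bush: Steel bush standing on end, 27 mm wide and 30 mm high; origin at the centre of its underside. A bystander.

How it is judged (in metres and radians):
On the way, in this order (a step that is already met when the one before it is completed fails the run):
1. the padlock is seated on the pegs, shackle away from the fence, dial not yet turned home (z of padlock in the frame of stand between 0.027 and 0.033 m and horizontal distance between padlock and stand below 0.005 m and angle between the x axis of padlock and the x axis of stand, either way round below 0.12 rad and angle between padlock's own z axis and vertical below 0.06 rad and x of shackle_grip in the frame of stand below -0.05 m and value of joint dial above 0.3 rad), for 0.2 s.
2. the dial's white line is at the index line, with the shackle still in (value of joint dial between -0.12 and 0.12 rad and value of joint shackle below 0.006 m), for 0.2 s.
3. the shackle is pulled open (value of joint shackle above 0.012 m), for 0.2 s.
At the end, for the whole second after the job is handed in: The fingers hold the shackle by its crown (within 35 mm of its middle, over 1 N) more than 12 mm out; the dial is within 0.2 rad of its index; the padlock rests seated on the pegs (6 mm sideways, 4 mm in height, 0.12 rad yaw, 0.08 rad tilt), shackle away from the fence (value of joint shackle above 0.012 m and contact force between the fingers and padlock above 1 N and distance between the grasp point and shackle_grip below 0.035 m and value of joint dial between -0.2 and 0.2 rad and z of padlock in the frame of stand between 0.026 and 0.034 m and horizontal distance between padlock and stand below 0.006 m and angle between the x axis of padlock and the x axis of stand, either way round below 0.12 rad and angle between padlock's own z axis and vertical below 0.08 rad and x of shackle_grip in the frame of stand below -0.05 m and linear speed of padlock below 0.03 m/s); the arm keeps its last pose, push and grip.
It fails at once if a bystander is moved by more than 30 mm or knocked over (distance of any of oil_bottle, paste_tin, bush from where it was at the start of the episode above 0.03 m or angle between any of oil_bottle, bush's own z axis and vertical above 0.5 rad).
It also fails if it takes over 67 s, if anything falls off the work surface, if the arm or the gripper's body presses on something with over 40 N, if the wrist force passes 120 N, or if a joint passes its speed limit or range.

ROBOT

A 7-joint arm with a two-finger parallel gripper is mounted at the origin on a cart in front of the work surface, level with it; the furniture and walls round the work are solid. World frame = base frame: x ahead of the robot, y to its left, z up, the work surface at z = 0. Lengths are in m, angles in degrees, forces in N, time in s.
With the tool pointing down it reaches from about 0.4 to 0.85 m from the base axis. Payload 4.4 kg.
Tool frame: the origin (TCP) lies midway between the tips of the shut fingers; the grasp point (between the pads) lies 19 mm behind it; z points along the fingers, y is the direction in which the jaws open and shut (so a half turn about z gives the same grasp; the last joint's range is limited). The gripper opens to 94 mm and grips with 3 to 60 N. Pads are 16 mm wide; open, the fingers measure 119 mm over their backs; the gripper's body (75 mm by 177 mm) begins 78 mm behind the grasp point.
Start: joints at [68.48, 36.005, 2.206, 86.941, -1.547, 57.084, -1.146], TCP at [0.198, -0.619, 0.205] pointing down, gripper open.
Joint ranges: [-175.42, 175.42], [-21.48, 121.26], [-71.46, 75.88], [10.55, 141.38], [-63.04, 243.04], [13.31, 113.54], [-168.57, 168.57]. Speed limits (degrees/s): [147.25, 147.25, 180, 180, 180, 180, 180].

INTERFACE

Orientations are given as a 3x3 rotation matrix whose columns are the frame's x, y, z axes.
In Python, from rig import telemetry, vision, env gives the robot as it stands. The module is installed in compiled form; this text tells all that it offers.
- The arm moves only by the shell command python3 -m inch 'ROWS'. ROWS is JSON, a list of rows, each an object with "travel": the shift along the tool's x, y, z in cm, a list of three; "turn": the turn about the tool's z in degrees; "claw": the gripper command: -1 is shut, 1 is fully open, values between are in proportion. A call has 1 to 5 rows; each row shifts and turns the pose as measured when the row begins, along the tool's axes as they then stand; what a row does not reach is not made up. A row lasts 1/8 s, in which the tool goes at most 62.5 mm and 10.7 degrees, less where a joint would pass 70% of its speed; a pose out of reach is approached as far as the arm can. A call is refused whole if a number of a shift passes 6.25 or a number of a turn 10.7, either way. A call with a gripper value outside its range is refused whole. The fingers move at their own pace and stop on an object; the grip force is fixed at half the most. Time passes only in rows, so rows that do not move let the fingers close. It gives the time, the measured TCP pose, the force and the opening at its end, in the units of the state.
- telemetry.observe(): the state, without advancing time (a new reading comes with each control period).
- vision.capture(name): name is "scene" or "top" or "wrist"; returns a dict with "frame" (480x640x3 uint8, blue, green, red), "K" (3x3 intrinsics, pixels), "rvec" (rotation vector, rad) and "tvec" (3), from world to camera coordinates, as OpenCV has them. Camera axes: x right, y down, z forward; pixel columns grow to the right and rows downward; lengths in m; the calibration is good to about 2 mm. A picture is of the moment at which its call begins. There is no depth.
- env.job_done(): hands the job in, once; it reports no verdict.
The state is a dict: "clock": time; "joint_positions": joint angles; "qd": joint speeds; "joint_torque": joint torques, N m; "ee_pos": TCP position; "tcp_rot": TCP orientation; "ft_force": force on the tool from outside, world axes, zero at the start; "torque": the same for the moment, N m; "width": opening from 0.0 (shut) to 1.0 (fully open).
Only numpy, scipy, OpenCV 4.12 (cv2) and the standard library are available. Lean on these libraries where they do the work, as an engineer would, in place of code of your own. Each camera call takes 0.05 s, during which the arm holds its last target.

## Working session

There is one attempt and no reset: what is moved stays moved. The work goes in short steps, Python scripts to look and compute and a shell command to move; the robot and the scene stay as the last step left them, time stands still between calls to the robot, and variables do not carry over. Pictures are saved under pics/ and viewed, and the job is handed in when it is done.

```bash
mkdir -p pics; cat > h.py <<'E'
from rig import telemetry, vision, env
import numpy as np, cv2
def cap(n,out):
    c=vision.capture(n); cv2.imwrite('pics/'+out,c['frame']); np.savez('pics/'+out+'.npz',K=c['K'],rvec=c['rvec'],tvec=c['tvec']); return c
def load(out):
    c=dict(np.load('pics/'+out+'.npz')); c['frame']=cv2.imread('pics/'+out); return c
def ray(c,px):
    R=cv2.Rodrigues(np.array(c['rvec'],float))[0]; t=np.array(c['tvec'],float).ravel()
    d=R.T@np.linalg.inv(c['K'])@np.array([px[0],px[1],1.]); return -R.T@t, d/np.linalg.norm(d)
def onz(c,px,z):
    o,d=ray(c,px); return o+d*(z-o[2])/d[2]
def tri(rs):
    A=0;b=0
    for o,d in rs:
        P=np.eye(3)-np.outer(d,d); A=A+P; b=b+P@o
    x=np.linalg.solve(A,b); return x,[np.linalg.norm(np.cross(x-o,d)) for o,d in rs]
def proj(c,p):
    return cv2.projectPoints(np.array(p,float).reshape(-1,3),np.array(c['rvec'],float),np.array(c['tvec'],float),c['K'],None)[0].reshape(-1,2)
E
python3 - <<'E'
from h import *
np.set_printoptions(precision=4,suppress=True)
for n in ['scene','top','wrist']: 
    c=cap(n,n+'0.png'); print(n,ray(c,(320,240)),c['K'][0,0])
s=telemetry.observe(); print(s)
E
```

```text
scene (array([1.0798, 0.5201, 0.6785]), array([-0.5631, -0.4285, -0.7067])) 512.7392866016835
top (array([0.4747, 0.1414, 1.279 ]), array([ 0.0672,  0.0184, -0.9976])) 580.9084785104565
wrist (array([ 0.2622, -0.6   ,  0.3837]), array([-0.2174, -0.0795, -0.9728])) 414.459910275006
{'clock': 0.15, 'joint_positions': array([68.4805, 36.0453,  2.2043, 86.9807, -1.5461, 57.0833, -1.147 ]), 'qd': array([-0.0293, -0.2445, -0.0195, -0.0677, -0.0448, -0.0462, -0.0298]), 'joint_torque': array([  0.002 , -55.0091,   1.1452, -18.6818,  -0.0521,   0.0209,
         0.0001]), 'ee_pos': array([ 0.198 , -0.6186,  0.2048]), 'tcp_rot': array([[ 0.9524,  0.3048, -0.0005],
       [ 0.3048, -0.9524,  0.0013],
       [-0.    , -0.0014, -1.    ]]), 'ft_force': array([ 0.0739,  0.8266, -0.1928]), 'torque': array([0.0102, 0.0031, 0.0475]), 'width': 1.0012428456405864}
```

View pics/scene0.png

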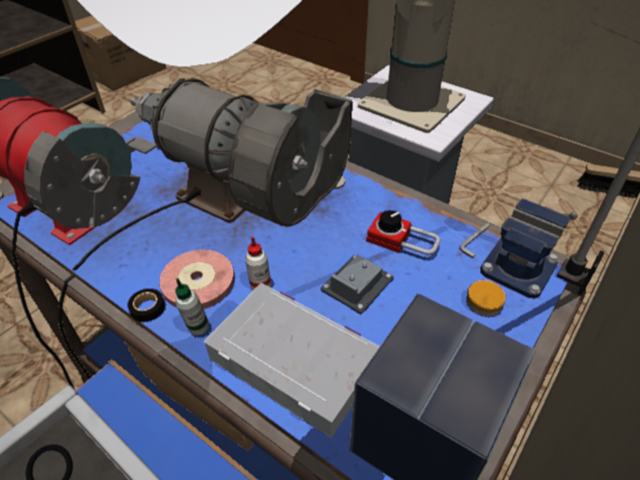

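View pics/top0.png

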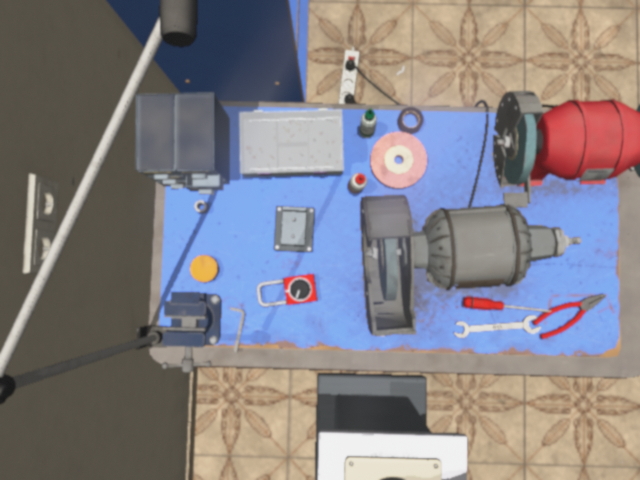

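View pics/wrist0.png

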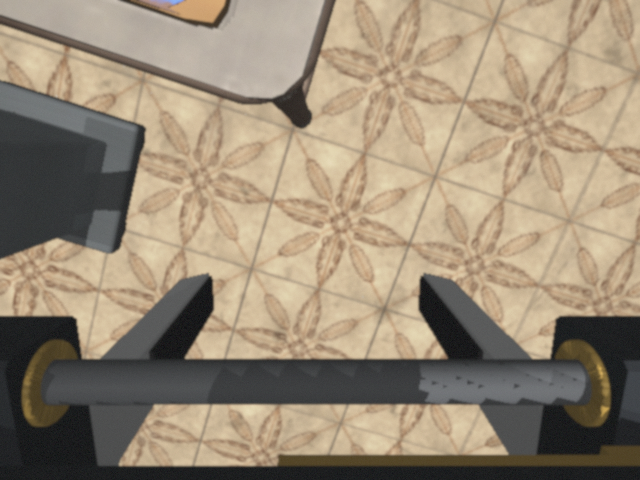

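The top view has the padlock at about (300,289), with its shackle to the left (+y), and the stand at (294,229). The bottle is at (358,182), the tin at (204,268) and the bush at (200,206). I'll enlarge these.

```bash
python3 - <<'E'
from h import *
a=load('top0.png')['frame'][190:320,240:340]; b=load('scene0.png')['frame'][195:315,315:445]
cv2.imwrite('pics/z1.png',np.hstack([cv2.resize(a,(450,585),interpolation=cv2.INTER_CUBIC)]))
cv2.imwrite('pics/z2.png',cv2.resize(b,(650,600),interpolation=cv2.INTER_CUBIC))
c=load('top0.png')
for n,p,z in [('pad body',(301,289),.03),('crown',(261,294),.018),('stand',(294,229),.03),('bottle',(358,182),.11),('tin',(204,268),.024),('bush',(200,206),.03)]: print(n,onz(c,p,z).round(4))
E
```

```text
pad body [0.4527 0.2023 0.03  ]
crown [0.4395 0.289  0.018 ]
stand [0.5812 0.2211 0.03  ]
bottle [0.6735 0.0888 0.11  ]
tin [0.4924 0.4133 0.024 ]
bush [0.6261 0.4262 0.03  ]
```

View pics/z1.png

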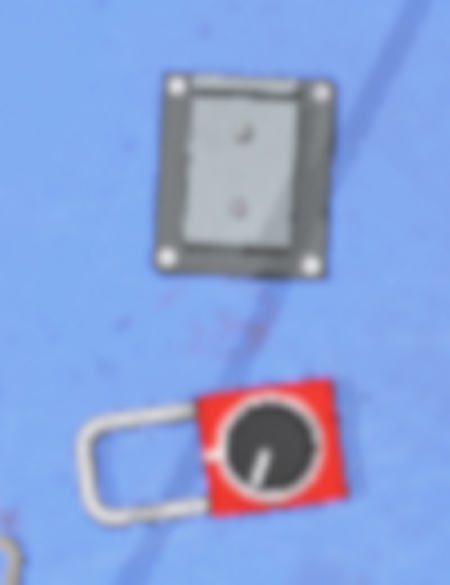

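View pics/z2.png

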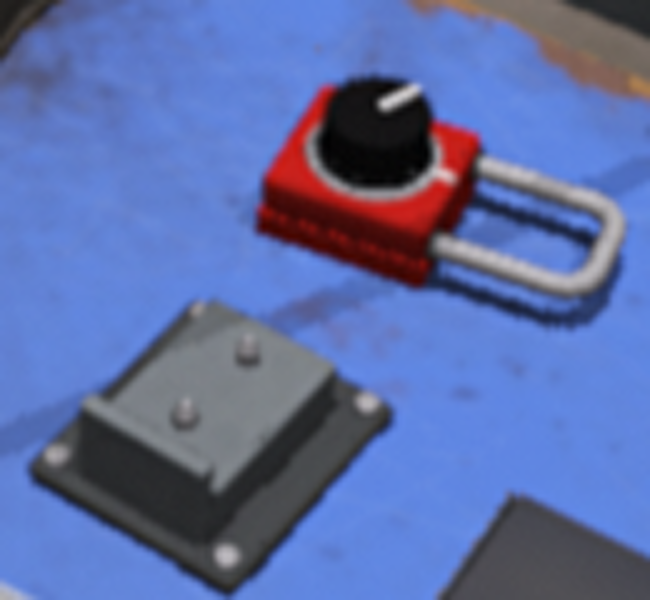

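```bash
python3 - <<'E'
from h import *
np.set_printoptions(precision=4,suppress=True)
c=load('top0.png');s=load('scene0.png')
for z in (.1,.15,.2,.26): print(z,[onz(c,p,z)[:2] for p in [(361,200),(364,250),(370,333),(412,200),(505,95),(640,180)]])
# stand + padlock by two views (top px from z1: x/4.5+240,y/4.5+190 ; scene: /5 +315,+195)
T=lambda u,v:(u/4.5-.39+240,v/4.5-.39+190); S=lambda u,v:(u/5-.4+315,v/5-.4+195)
for n,t,q in [('pegfar',(244,130),(184,402)),('pegnear',(237,206),(247,341)),('knobctr',(270,445),(380,105)),('idx',(211,455),(446,176)),('crown',(88,473),(603,255)),('bolt fl',(177,86),(57,455)),('bolt fr',(321,91),(227,556)),('pegbase',(244,130),(184,420))]:
    pass
    x,e=tri([ray(c,T(*t)),ray(s,S(*q))]); print(n,x,np.array(e))
E
```

```text
0.1 [array([0.6382, 0.0815]), array([0.536 , 0.0732]), array([0.3694, 0.0577]), array([ 0.6408, -0.0227]), array([ 0.8645, -0.2118]), array([ 0.6936, -0.488 ])]
0.15 [array([0.6312, 0.084 ]), array([0.5334, 0.0761]), array([0.3739, 0.0613]), array([ 0.6337, -0.0157]), array([ 0.848 , -0.1969]), array([ 0.6843, -0.4614])]
0.2 [array([0.6243, 0.0866]), array([0.5308, 0.079 ]), array([0.3783, 0.0648]), array([ 0.6267, -0.0088]), array([ 0.8315, -0.1819]), array([ 0.675 , -0.4347])]
0.26 [array([0.616 , 0.0896]), array([0.5277, 0.0825]), array([0.3837, 0.0691]), array([ 0.6182, -0.0004]), array([ 0.8116, -0.1639]), array([ 0.6639, -0.4026])]
pegfar [0.6033 0.2218 0.0365] [0.0001 0.0001]
pegnear [0.5671 0.2237 0.0357] [0.0004 0.0004]
knobctr [0.4537 0.2048 0.0506] [0.0007 0.0007]
idx [0.4483 0.2332 0.0267] [0.0003 0.0003]
crown [0.4376 0.2937 0.013 ] [0.0001 0.0001]
bolt fl [0.6388 0.2306 0.0498] [0.0281 0.0281]
bolt fr [ 0.6165  0.2148 -0.0316] [0.0307 0.0307]
pegbase [0.604  0.2224 0.0285] [0.0002 0.0002]
```

```bash
cat > p.py <<'E'
from h import *
import sys
def plan(target,yaw=None,step=6.0):
    s=telemetry.observe(); R=s['tcp_rot']; d=np.array(target)-s['ee_pos']
    y0=np.degrees(np.arctan2(R[1,1],R[0,1])); dy=0 if yaw is None else (yaw-y0+180)%360-180
    n=int(max(np.ceil(np.linalg.norm(d)*100/step),np.ceil(abs(dy)/10.5),1))
    print('clock',s['clock'].__round__(2),'pos',s['ee_pos'].round(4),'yaw',round(y0,2),'w',round(s['width'],3),'F',s['ft_force'].round(1),'q',np.round(s['joint_positions'],0),'tilt',R[:,2].round(4))
    for i in range(n):
        a=np.radians(dy/n*i); Q=np.array([[np.cos(a),-np.sin(a),0],[np.sin(a),np.cos(a),0],[0,0,1]])@R
        print((Q.T@d/n*100).round(2).tolist(),'turn',round(-dy/n,2))
if __name__=='__main__':
    a=[float(v) for v in sys.argv[1:]]; plan(a[:3],a[3] if len(a)>3 else None)
E
python3 -m inch '[{"travel":[0,0,-6],"turn":0,"claw":1},{"travel":[0,0,-6],"turn":0,"claw":1},{"travel":[0,0,-6],"turn":0,"claw":1},{"travel":[0,-4,-2],"turn":-5,"claw":1}]'; python3 p.py 0.48 -0.25 0.40 -27
```

```text
clock: 0.65
ee_pos: [0.1859, -0.5803, 0.4059]
tcp_rot: [[0.921, 0.389, -0.004], [0.389, -0.921, 0.009], [0.0, -0.01, -1.0]]
ft_force: [-0.1, -0.4, -0.9]
width: 0.996
clock 0.65 pos [ 0.1859 -0.5803  0.4059] yaw -67.12 w 0.996 F [-0.1 -0.4 -0.9] q [69. 25.  2. 74. -1. 81.  3.] tilt [-0.0036  0.0094 -0.9999]
[4.99, -2.37, 0.1] turn -5.02
[5.18, -1.93, 0.09] turn -5.02
[5.33, -1.47, 0.09] turn -5.02
[5.44, -1.0, 0.09] turn -5.02
[5.5, -0.52, 0.08] turn -5.02
[5.53, -0.04, 0.08] turn -5.02
[5.51, 0.45, 0.07] turn -5.02
[5.45, 0.93, 0.07] turn -5.02
```

```bash
python3 -m inch '[{"travel":[5,-2.4,0],"turn":-5,"claw":1},{"travel":[5.2,-1.9,0],"turn":-5,"claw":1},{"travel":[5.3,-1.5,0],"turn":-5,"claw":1},{"travel":[5.4,-1,0],"turn":-5,"claw":1},{"travel":[5.5,-0.5,0],"turn":-5,"claw":1}]' && python3 -m inch '[{"travel":[5.5,0,0],"turn":-5,"claw":1},{"travel":[5.5,0.4,0],"turn":-5,"claw":1},{"travel":[5.5,0.9,0],"turn":-5,"claw":1}]'; python3 p.py 0.45 0.12 0.40 0
```

```text
clock: 1.27
ee_pos: [0.369, -0.3702, 0.4086]
tcp_rot: [[0.668, 0.744, -0.004], [0.744, -0.668, 0.004], [0.0, -0.005, -1.0]]
ft_force: [0.6, -0.8, 0.6]
width: 1.001
clock: 1.65
ee_pos: [0.4807, -0.2409, 0.4084]
tcp_rot: [[0.445, 0.895, -0.004], [0.895, -0.445, 0.003], [0.001, -0.005, -1.0]]
ft_force: [0.7, -0.8, -0.8]
width: 1.001
clock 1.65 pos [ 0.4807 -0.2409  0.4084] yaw -26.43 w 1.001 F [ 0.7 -0.8 -0.8] q [ 35.  18. -16.  85.   5.  78.  -8.] tilt [-0.0044  0.0032 -1.    ]
[4.42, -2.69, 0.14] turn -3.78
[4.59, -2.39, 0.14] turn -3.78
[4.74, -2.08, 0.14] turn -3.78
[4.86, -1.77, 0.13] turn -3.78
[4.97, -1.44, 0.13] turn -3.78
[5.05, -1.11, 0.13] turn -3.78
[5.12, -0.78, 0.13] turn -3.78
```

```bash
python3 -m inch '[{"travel":[4.4,-2.7,0],"turn":-4,"claw":1},{"travel":[4.6,-2.4,0],"turn":-4,"claw":1},{"travel":[4.7,-2.1,0],"turn":-4,"claw":1},{"travel":[4.9,-1.8,0],"turn":-4,"claw":1},{"travel":[5,-1.4,0],"turn":-4,"claw":1}]' && python3 -m inch '[{"travel":[5,-1.1,0],"turn":-4,"claw":1},{"travel":[5.1,-0.8,0],"turn":-4,"claw":1},{"travel":[0,0,0],"turn":0,"claw":1}]'; python3 - <<'E'
from h import *
c=cap('wrist','w1.png')
E
python3 p.py 0.45 0.2 0.3 8.7
```

```text
clock: 2.28
ee_pos: [0.4551, 0.0259, 0.4076]
tcp_rot: [[0.098, 0.995, -0.006], [0.995, -0.098, 0.005], [0.004, -0.006, -1.0]]
ft_force: [-0.4, 0.1, 0.1]
width: 1.0
clock: 2.65
ee_pos: [0.4399, 0.1351, 0.4083]
tcp_rot: [[-0.054, 0.999, -0.006], [0.999, 0.054, 0.006], [0.006, -0.005, -1.0]]
ft_force: [-0.3, -0.4, -0.1]
width: 1.001
clock 2.7 pos [0.4406 0.1324 0.4081] yaw 2.84 w 0.999 F [0.6 0.  0.1] q [  7.  11. -34.  96.   6.  75. -25.] tilt [-0.0058  0.0044 -1.    ]
[2.22, 0.45, 3.61] turn -1.95
[2.2, 0.52, 3.61] turn -1.95
[2.18, 0.6, 3.61] turn -1.95
```

View pics/w1.png

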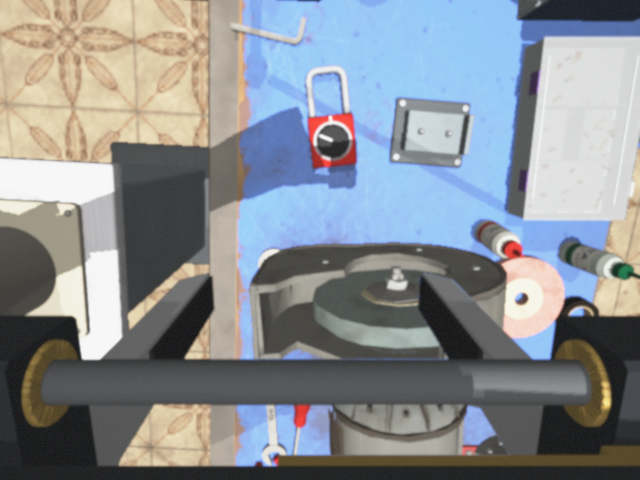

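The wrist view shows the padlock at (332,140), the stand at (433,132) with both pegs, and the dial line pointing left, about 70° from the index. I'll go closer and measure from a second place.

```bash
python3 -m inch '[{"travel":[2,0.7,3.5],"turn":-2,"claw":1},{"travel":[2,0.7,3.5],"turn":-2,"claw":1},{"travel":[1,0.6,3.5],"turn":-2,"claw":1},{"travel":[0,0,0],"turn":0,"claw":1}]'; python3 - <<'E'
from h import *
c=cap('wrist','w2.png')
E
python3 p.py 0.45 0.2 0.3 8.7
```

```text
clock: 3.2
ee_pos: [0.4598, 0.1773, 0.3002]
tcp_rot: [[-0.143, 0.99, -0.004], [0.99, 0.143, -0.001], [-0.0, -0.004, -1.0]]
ft_force: [1.0, -0.5, 0.4]
width: 0.997
clock 3.25 pos [0.4608 0.1775 0.3017] yaw 8.15 w 1.001 F [0.1 0.3 0.4] q [  1.  20. -35. 103.  12.  62. -30.] tilt [-0.0011  0.     -1.    ]
[2.39, -0.75, 0.17] turn -0.55
```

View pics/w2.png

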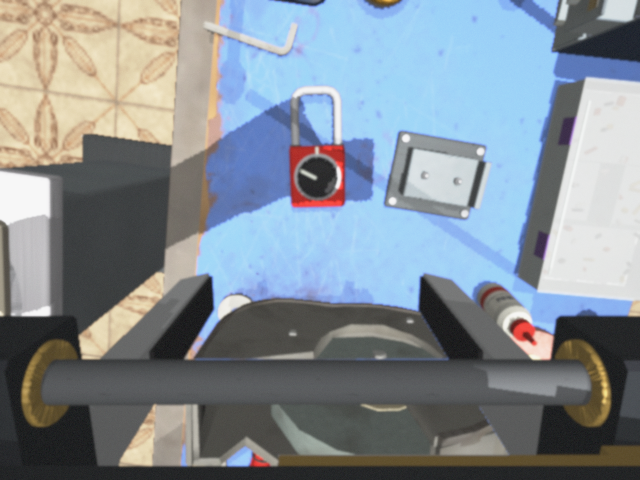

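```bash
python3 - <<'E'
from h import *
np.set_printoptions(precision=4,suppress=True)
def red(f):
    h=cv2.cvtColor(f,cv2.COLOR_BGR2HSV); return ((h[...,0]<8)|(h[...,0]>172))&(h[...,1]>170)&(h[...,2]>90)
for n,box in [('top0.png',(240,340,260,320)),('w1.png',(290,370,95,180)),('w2.png',(270,370,120,220))]:
    c=load(n); m=np.zeros((480,640),np.uint8); x0,x1,y0,y1=box
    m[y0:y1,x0:x1]=red(c['frame'])[y0:y1,x0:x1]*255
    cs=max(cv2.findContours(m,cv2.RETR_EXTERNAL,cv2.CHAIN_APPROX_NONE)[0],key=cv2.contourArea)
    r=cv2.minAreaRect(cs); b=cv2.boxPoints(r); print(n,r,'->ctr z.03',onz(c,r[0],.03))
    print(np.array([onz(c,p,.03)[:2] for p in b]).tolist())
f=load('w2.png')['frame'][70:230,270:500]; cv2.imwrite('pics/z3.png',cv2.resize(f,None,fx=3.4,fy=3.4,interpolation=cv2.INTER_CUBIC))
f=load('w1.png')['frame'][50:180,290:480]; cv2.imwrite('pics/z4.png',cv2.resize(f,None,fx=4,fy=4,interpolation=cv2.INTER_CUBIC))
E
```

```text
top0.png ((309.8077392578125, 287.4615478515625), (25.179048538208008, 8.6824312210083), 82.87498474121094) ->ctr z.03 [0.4564 0.1835 0.03  ]
[[0.4816555078116776, 0.19682505294174923], [0.4844299556024427, 0.17840752770597987], [0.4312956985684035, 0.1702716100258964], [0.42853428282158007, 0.1886307984950959]]
w1.png ((333.484619140625, 155.1230926513672), (19.338542938232422, 42.10694122314453), 85.8150863647461) ->ctr z.03 [0.4576 0.1867 0.03  ]
[[0.428535246432387, 0.19556185727956088], [0.4832451956304086, 0.20246284912338244], [0.4869708406952948, 0.17778665933560528], [0.431701754922922, 0.17075506175976]]
w2.png ((317.0, 176.0), (58.0, 52.0), 90.0) ->ctr z.03 [0.4551 0.2065 0.03  ]
[[0.4235053854763451, 0.23259704528791442], [0.47790218606251256, 0.2404646536732144], [0.4876698647791779, 0.17950935194843037], [0.43149122760067904, 0.17133632876816823]]
```

View pics/z3.png

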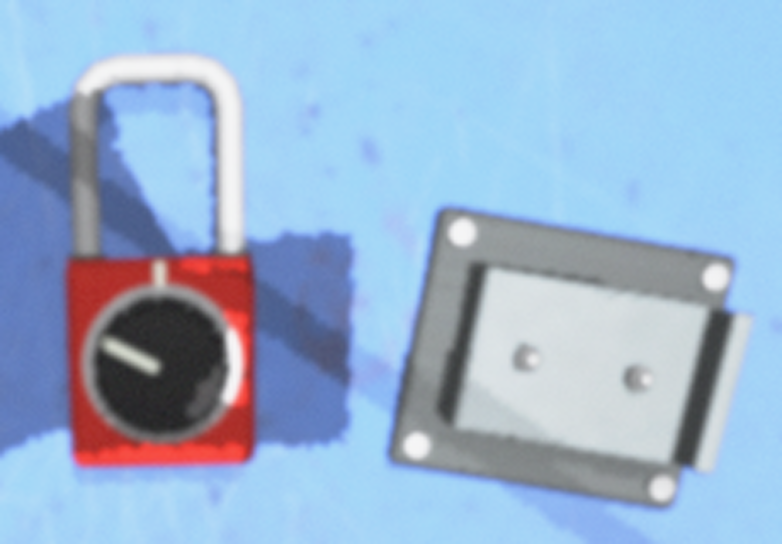

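View pics/z4.png

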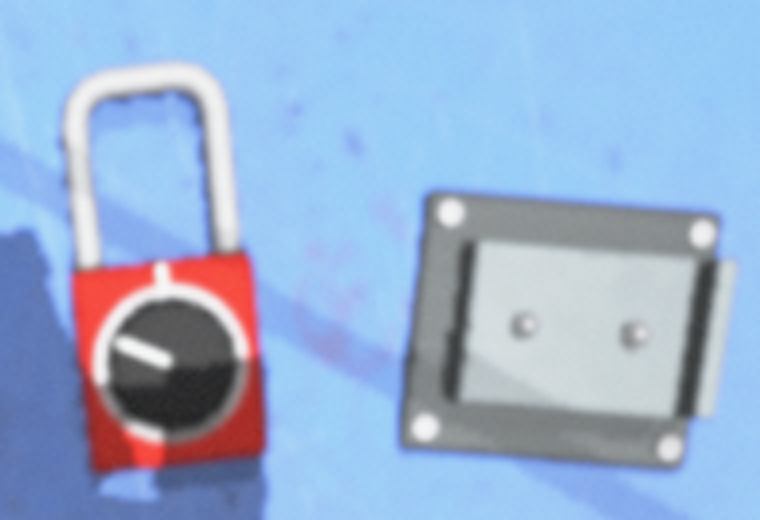

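```bash
python3 - <<'E'
from h import *
np.set_printoptions(precision=4,suppress=True)
c=load('top0.png');s=load('scene0.png');w1=load('w1.png');w2=load('w2.png')
T=lambda u,v:(u/4.5-.39+240,v/4.5-.39+190); S=lambda u,v:(u/5-.4+315,v/5-.4+195)
A=lambda u,v:(u/3.4-.35+270,v/3.4-.35+70); B=lambda u,v:(u/4-.375+290,v/4-.375+50)
P={}
for n,t,q,a,b in [('pegfar',(244,130),(184,402),(638,377),(634,333)),('pegnear',(237,206),(247,341),(526,356),(523,323)),('knobctr',(270,445),(380,105),(160,363),(170,358)),('idx',(211,455),(446,176),(160,274),(163,276)),('crown',(88,473),(603,255),(158,70),(147,79))]:
    rs=[ray(c,T(*t)),ray(s,S(*q)),ray(w2,A(*a)),ray(w1,B(*b))]
    x,e=tri(rs); print(n,x,np.array(e)); y,e=tri(rs[2:]); print('   wrist only',y,'w2&scene',tri(rs[1:3])[0]); P[n]=x
d=P['pegfar']-P['pegnear'];print('stand',(P['pegfar']+P['pegnear'])/2,np.degrees(np.arctan2(d[1],d[0])),np.linalg.norm(d))
d=P['knobctr']-P['crown'];print('pad',np.degrees(np.arctan2(d[1],d[0])),np.linalg.norm(d[:2]))
for z,ps in [(.018,[(158,70)]),(.03,[(160,274)]),(.052,[(160,363)]),(.03,[(68,260),(252,257),(254,462),(76,465)]),(.038,[(526,356),(638,377)])]:
    print(z,[onz(w2,A(*p),z)[:2] for p in ps])
E
```

```text
pegfar [0.603  0.2225 0.0362] [0.0008 0.0007 0.0011 0.0004]
   wrist only [0.605  0.2232 0.0293] w2&scene [0.6031 0.2228 0.0365]
pegnear [0.5671 0.2241 0.0357] [0.0002 0.0008 0.0009 0.0002]
   wrist only [0.5694 0.2245 0.0264] w2&scene [0.5674 0.2242 0.036 ]
knobctr [0.4542 0.2061 0.0512] [0.0019 0.0004 0.0017 0.0007]
   wrist only [0.4545 0.2068 0.0399] w2&scene [0.455  0.2071 0.0525]
idx [0.4499 0.2332 0.0281] [0.0017 0.0004 0.001  0.001 ]
   wrist only [0.4509 0.233  0.0226] w2&scene [0.4507 0.2336 0.0288]
crown [0.4403 0.2941 0.0156] [0.0027 0.0006 0.001  0.0017]
   wrist only [0.4417 0.2933 0.0217] w2&scene [0.4412 0.2945 0.0164]
stand [0.5851 0.2233 0.0359] -2.525802765155291 0.0359708884821016
pad -81.04224943448929 0.08905481200943834
0.018 [array([0.4414, 0.2939])]
0.03 [array([0.4509, 0.2332])]
0.052 [array([0.4547, 0.2078])]
0.03 [array([0.422 , 0.2333]), array([0.4784, 0.2424]), array([0.4892, 0.1791]), array([0.4328, 0.1699])]
0.038 [array([0.5666, 0.225 ]), array([0.6022, 0.2237])]
```

```bash
python3 p.py 0.4547 0.2066 0.09 9; python3 -m inch '[{"travel":[2.8,-0.2,5],"turn":-0.8,"claw":1},{"travel":[0,0,6],"turn":0,"claw":1},{"travel":[0,0,6],"turn":0,"claw":1},{"travel":[0,0,3],"turn":0,"claw":1},{"travel":[0,0,0],"turn":0,"claw":1}]';python3 p.py 0.4547 0.2066 0.008 9; python3 - <<'E'
from h import *
c=cap('wrist','w3.png')
E
```

```text
clock 3.25 pos [0.4608 0.1775 0.3017] yaw 8.15 w 1.001 F [0.1 0.3 0.4] q [  1.  20. -35. 103.  12.  62. -30.] tilt [-0.0011  0.     -1.    ]
[0.74, -0.04, 5.29] turn -0.21
[0.74, -0.04, 5.29] turn -0.21
[0.74, -0.04, 5.29] turn -0.21
[0.74, -0.03, 5.29] turn -0.21
clock: 3.88
ee_pos: [0.4677, 0.2012, 0.1057]
tcp_rot: [[-0.138, 0.99, 0.019], [0.99, 0.138, 0.002], [-0.001, 0.019, -1.0]]
ft_force: [0.3, -0.8, 0.3]
width: 0.998
clock 3.88 pos [0.4677 0.2012 0.1057] yaw 7.94 w 0.998 F [ 0.3 -0.8  0.3] q [ -9.  35. -26. 115.  27.  35. -45.] tilt [ 0.019   0.0016 -0.9998]
[0.36, -0.7, 4.87] turn -0.53
[0.37, -0.7, 4.87] turn -0.53
```

View pics/w3.png

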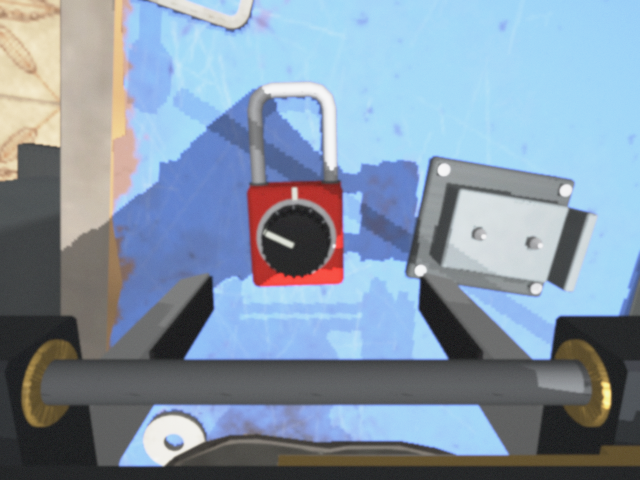

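```bash
python3 -m inch '[{"travel":[0,0,0],"turn":0,"claw":1}]'; python3 p.py 0.4547 0.2066 0.06 9; python3 - <<'E'
from h import *
c=load('w3.png')
print([onz(c,p,z).round(4) for p,z in [((296,238),.052),((294,191),.03)]])
E
```

```text
clock: 4.05
ee_pos: [0.4703, 0.202, 0.109]
tcp_rot: [[-0.137, 0.99, 0.025], [0.991, 0.137, 0.004], [0.0, 0.025, -1.0]]
ft_force: [0.4, -0.4, -0.0]
width: 0.999
clock 4.05 pos [0.4703 0.202  0.109 ] yaw 7.86 w 0.999 F [ 0.4 -0.4 -0. ] q [ -9.  34. -26. 115.  27.  35. -45.] tilt [ 0.0247  0.0038 -0.9997]
[0.67, -1.61, 4.86] turn -1.14
[array([0.4556, 0.2109, 0.052 ]), array([0.4506, 0.235 , 0.03  ])]
```

```bash
python3 -m inch '[{"travel":[0.3,-0.8,2],"turn":-1,"claw":1},{"travel":[0.3,-0.8,2],"turn":-0.5,"claw":1},{"travel":[0,0,0],"turn":0,"claw":1}]'; python3 p.py 0.4547 0.2066 0.03 9; python3 -m inch '[{"travel":[0,0,0],"turn":0,"claw":1}]'; python3 p.py 0.4547 0.2066 0.03 9
```

```text
clock: 4.42
ee_pos: [0.4601, 0.2069, 0.0739]
tcp_rot: [[-0.16, 0.986, 0.037], [0.987, 0.16, 0.008], [0.002, 0.038, -0.999]]
ft_force: [0.1, 0.6, 0.8]
width: 1.001
clock 4.42 pos [0.4601 0.2069 0.0739] yaw 9.19 w 1.001 F [0.1 0.6 0.8] q [-12.  37. -23. 118.  31.  28. -49.] tilt [ 0.0368  0.008  -0.9993]
[0.05, -0.7, 4.37] turn 0.19
clock: 4.55
ee_pos: [0.4616, 0.2073, 0.0755]
tcp_rot: [[-0.159, 0.986, 0.04], [0.987, 0.159, 0.009], [0.003, 0.041, -0.999]]
ft_force: [0.1, 0.3, 0.0]
width: 1.004
clock 4.55 pos [0.4616 0.2073 0.0755] yaw 9.15 w 1.004 F [0.1 0.3 0. ] q [-12.  37. -23. 118.  31.  29. -49.] tilt [ 0.0397  0.0091 -0.9992]
[0.03, -0.88, 4.52] turn 0.15
```

```bash
for i in 1 2; do python3 -m inch '[{"travel":[0,0,-3],"turn":0,"claw":1}]' >/dev/null; python3 p.py 0.4547 0.2066 0.03 9|head -1; done; python3 -m inch '[{"travel":[0,0,0],"turn":0,"claw":1}]'>/dev/null;  python3 p.py 0.4547 0.2066 0.03 9; for i in 1 2; do python3 -m inch '[{"travel":[0,0,1],"turn":0,"claw":1}]' >/dev/null; python3 p.py 0.4547 0.2066 0.03 9|head -1; done
```

```text
clock 4.67 pos [0.4602 0.2065 0.1058] yaw 9.12 w 0.999 F [ 0.3 -1.1 -1. ] q [-10.  34. -26. 117.  28.  33. -47.] tilt [ 0.0383  0.0081 -0.9992]
clock 4.8 pos [0.4598 0.2065 0.1377] yaw 9.09 w 0.999 F [ 0.3 -1.  -0.1] q [ -8.  31. -28. 116.  25.  37. -44.] tilt [ 0.0396  0.0087 -0.9992]
clock 4.92 pos [0.462  0.2073 0.1406] yaw 9.02 w 0.998 F [-0.1  0.6  0.1] q [ -8.  31. -28. 116.  25.  37. -44.] tilt [ 0.0452  0.0112 -0.9989]
[0.0, -0.62, 5.51] turn 0.01
[0.0, -0.62, 5.51] turn 0.01
clock 5.05 pos [0.4635 0.2073 0.1312] yaw 8.97 w 1.0 F [-0.2 -0.3 -0.1] q [ -9.  32. -28. 116.  26.  36. -45.] tilt [ 0.0476  0.0119 -0.9988]
clock 5.17 pos [0.4638 0.207  0.12  ] yaw 8.94 w 0.999 F [ 0.5 -0.5  0.6] q [ -9.  33. -27. 116.  27.  34. -46.] tilt [ 0.0469  0.0114 -0.9988]
```

```bash
for i in 1 2 3 4; do python3 -m inch '[{"travel":[0,0,0],"turn":0,"claw":1}]' >/dev/null; python3 - <<'E'
from h import *
s=telemetry.observe();print(s['ee_pos'].round(4),s['tcp_rot'][:,2].round(4),s['joint_positions'].round(2),s['qd'].round(2),s['joint_torque'].round(1))
E
done
```

```text
[0.4627 0.2064 0.1183] [ 0.0438  0.0099 -0.999 ] [ -9.38  32.75 -26.68 116.55  27.3   34.12 -45.83] [-0.04  0.13  0.04 -0.12  0.16 -0.25 -0.12] [  0.1 -43.6  -4.3 -12.2   0.1  -0.3  -0. ]
[0.4622 0.2064 0.1175] [ 0.0424  0.0094 -0.9991] [ -9.4   32.83 -26.68 116.57  27.32  34.12 -45.85] [-0.17  0.91  0.19  0.37  0.39 -0.09 -0.2 ] [  0.1 -43.6  -4.3 -12.    0.   -0.2  -0. ]
[0.462  0.2065 0.1172] [ 0.0418  0.0093 -0.9991] [ -9.41  32.86 -26.69 116.57  27.33  34.12 -45.86] [-0.01  0.23  0.01 -0.12  0.09  0.07 -0.1 ] [  0.  -43.5  -4.3 -12.    0.   -0.2  -0. ]
[0.462  0.2065 0.1172] [ 0.0417  0.0093 -0.9991] [ -9.41  32.87 -26.69 116.57  27.33  34.13 -45.86] [ 0.07  0.16  0.14 -0.05  0.14 -0.05  0.07] [ -0.  -43.6  -4.3 -12.1   0.   -0.2  -0. ]
```

```bash
cat > q.py <<'E'
from h import *
s=telemetry.observe();R=s['tcp_rot'];print(round(s['clock'],2),s['ee_pos'].round(4),'tilt',s['tcp_rot'][:,2].round(4),'yaw',np.degrees(np.arctan2(R[1,1],R[0,1])).round(2),'w',round(s['width'],3),'F',s['ft_force'].round(1),'j',s['joint_positions'].round(0))
E
python3 -m inch '[{"travel":[0,0,-6],"turn":0,"claw":1}]'>/dev/null;python3 q.py; python3 -m inch '[{"travel":[0,0,-6],"turn":0,"claw":1}]'>/dev/null;python3 q.py;for i in 1 2; do python3 -m inch '[{"travel":[0,0,0],"turn":0,"claw":1}]' >/dev/null; python3 q.py;done
for i in 1 2 3; do python3 -m inch '[{"travel":[0,0,2],"turn":0,"claw":1}]' >/dev/null; python3 q.py;done;for i in 1 2; do python3 -m inch '[{"travel":[0,0,0],"turn":0,"claw":1}]' >/dev/null; python3 q.py;done
```

```text
5.8 [0.4571 0.2044 0.1747] tilt [ 0.0337  0.006  -0.9994] yaw 9.03 w 1.005 F [ 1.8 -0.2  0.5] j [ -6.  28. -31. 114.  22.  42. -41.]
5.92 [0.4545 0.204  0.2358] tilt [ 0.0321  0.0059 -0.9995] yaw 9.06 w 0.997 F [ 1.  -0.1  0.1] j [ -3.  23. -34. 109.  18.  51. -37.]
6.05 [0.4568 0.2057 0.24  ] tilt [ 0.04    0.0094 -0.9992] yaw 9.04 w 1.002 F [ 0.   0.7 -0.7] j [ -3.  23. -34. 109.  18.  51. -37.]
6.17 [0.4565 0.2051 0.2397] tilt [ 0.0398  0.0087 -0.9992] yaw 9.01 w 1.001 F [ 0.2  0.2 -0.7] j [ -3.  23. -34. 109.  18.  51. -37.]
6.3 [0.4579 0.2054 0.2197] tilt [ 0.0415  0.0093 -0.9991] yaw 9.0 w 0.996 F [-0.2  0.6  0.2] j [ -4.  24. -34. 111.  19.  48. -39.]
6.42 [0.458  0.205  0.1979] tilt [ 0.0397  0.0082 -0.9992] yaw 9.0 w 1.003 F [ 0.1 -0.5  0.1] j [ -5.  26. -33. 112.  21.  45. -40.]
6.55 [0.458  0.2046 0.176 ] tilt [ 0.0374  0.0072 -0.9993] yaw 9.01 w 1.003 F [-0.7  0.5 -0.3] j [ -6.  28. -31. 114.  23.  42. -42.]
6.67 [0.4561 0.2037 0.1736] tilt [ 0.0323  0.0049 -0.9995] yaw 9.05 w 1.002 F [-0.  -0.1  0.5] j [ -6.  28. -31. 114.  23.  42. -42.]
6.8 [0.4558 0.2037 0.1733] tilt [ 0.0313  0.0047 -0.9995] yaw 9.07 w 0.999 F [ 1.1 -0.7  0.7] j [ -6.  28. -31. 114.  23.  42. -42.]
```

```bash
python3 p.py .4547 .2066 .06 9|tail -1; for i in 1 2 3 4 5; do python3 -m inch '[{"travel":[0.06,0,2],"turn":0,"claw":1}]' >/dev/null; done; python3 q.py;for i in 1 2; do python3 -m inch '[{"travel":[0,0,0],"turn":0,"claw":1}]' >/dev/null; python3 q.py;done;python3 p.py .4547 .2066 .009 9|tail -1
```

```text
[0.15, -0.21, 5.66] turn 0.04
7.42 [0.4626 0.2091 0.0748] tilt [ 0.0397  0.0086 -0.9992] yaw 9.0 w 0.999 F [-0.6  0.8 -0.4] j [-12.  37. -24. 118.  32.  29. -50.]
7.55 [0.4621 0.2089 0.0743] tilt [ 0.0383  0.0077 -0.9992] yaw 9.02 w 1.003 F [-0.1 -1.1 -0. ] j [-12.  37. -24. 118.  32.  29. -50.]
7.67 [0.4626 0.2094 0.0752] tilt [ 0.0395  0.0083 -0.9992] yaw 9.02 w 1.004 F [ 0.2 -0.2  0.3] j [-12.  37. -24. 118.  32.  29. -50.]
[-0.08, -0.55, 3.29] turn 0.01
```

```bash
python3 -m inch '[{"travel":[-0.05,-0.4,1.5],"turn":0,"claw":1},{"travel":[0,-0.4,1.3],"turn":0,"claw":1},{"travel":[0,0,0],"turn":0,"claw":1}]' >/dev/null; python3 p.py .4547 .2066 .009 9;python3 - <<'E'
from h import *
c=cap('wrist','w4.png');cap('scene','s4.png')
E
```

```text
clock 8.05 pos [0.4584 0.209  0.0496] yaw 8.97 w 1.004 F [ 0.  -0.  -0.3] q [-14.  39. -20. 120.  34.  24. -53.] tilt [ 0.0452  0.0112 -0.9989]
[-0.19, -0.59, 4.04] turn -0.03
```

View pics/w4.png

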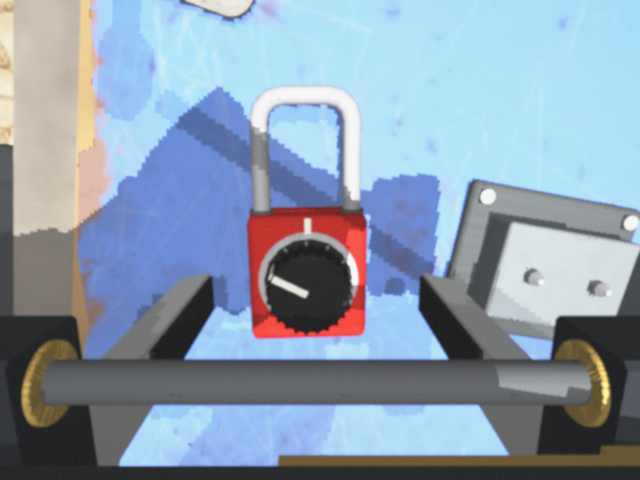

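View pics/s4.png

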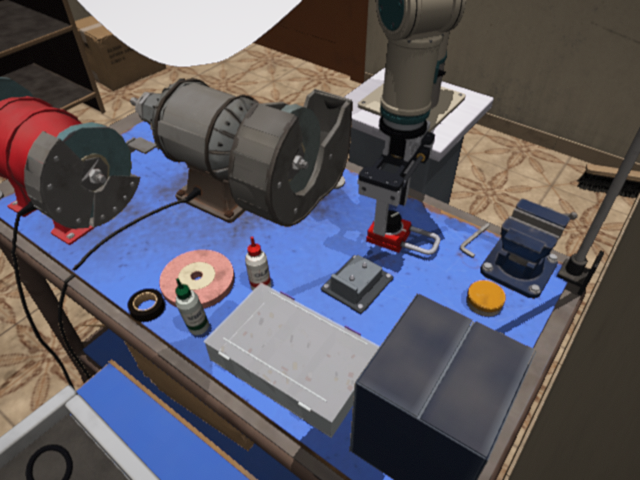

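```bash
python3 - <<'E'
from h import *
c=load('w4.png')
for p,z in [((309,287),.052),((308,226),.03),((306,94),.018),((535,277),.038),((600,289),.038)]: print(onz(c,p,z).round(4))
E
python3 -m inch '[{"travel":[-0.1,-0.3,2],"turn":0,"claw":1},{"travel":[-0.1,-0.2,1.4],"turn":0,"claw":1},{"travel":[0,0,0],"turn":0,"claw":1}]' >/dev/null; python3 p.py .4547 .2066 .010 9
```

```text
[0.4548 0.2101 0.052 ]
[0.4513 0.2335 0.03  ]
[0.4412 0.2951 0.018 ]
[0.566  0.2261 0.038 ]
[0.601  0.2248 0.038 ]
clock 8.53 pos [0.4591 0.2082 0.0181] yaw 8.87 w 1.001 F [ 0.6  0.2 -0.4] q [-17.  42. -16. 121.  37.  19. -56.] tilt [ 0.0522  0.0152 -0.9985]
[-0.1, -0.5, 0.79] turn -0.13
```

```bash
python3 -m inch '[{"travel":[-0.1,-0.5,0.8],"turn":0,"claw":1},{"travel":[0,0,0],"turn":0,"claw":1}]' >/dev/null; python3 p.py .4547 .2066 .010 9
```

```text
clock 8.78 pos [0.4555 0.207  0.0107] yaw 8.85 w 0.997 F [-0.4  0.3 -0. ] q [-18.  42. -15. 122.  39.  17. -57.] tilt [ 0.0542  0.0165 -0.9984]
[-0.03, -0.09, 0.07] turn -0.15
```

```bash
for i in 1 2 3 4; do python3 -m inch '[{"travel":[0,0,0],"turn":0,"claw":-1},{"travel":[0,0,0],"turn":0,"claw":-1}]' >/dev/null; python3 q.py; done
```

```text
9.03 [0.456  0.2073 0.0113] tilt [ 0.0552  0.0171 -0.9983] yaw 8.85 w 0.821 F [-0.4  0.4 -0. ] j [-18.  42. -15. 122.  39.  17. -57.]
9.28 [0.4562 0.2074 0.0116] tilt [ 0.0556  0.0173 -0.9983] yaw 8.85 w 0.644 F [ 0.2  0.5 -0.7] j [-18.  42. -15. 122.  39.  17. -57.]
9.53 [0.4561 0.2074 0.0115] tilt [ 0.0555  0.0172 -0.9983] yaw 8.86 w 0.641 F [ 0.5 -0.1 -0.3] j [-18.  42. -15. 122.  39.  17. -57.]
9.78 [0.4562 0.2074 0.0116] tilt [ 0.0555  0.0172 -0.9983] yaw 8.86 w 0.636 F [-0.4  0.4  0.6] j [-18.  42. -15. 122.  39.  17. -57.]
```

```bash
python3 -m inch '[{"travel":[0,0,-3],"turn":0,"claw":-1},{"travel":[0,0,-6],"turn":0,"claw":-1},{"travel":[0,0,-6],"turn":0,"claw":-1}]' >/dev/null; python3 q.py; python3 -m inch '[{"travel":[0,0,0],"turn":0,"claw":-1},{"travel":[0,0,0],"turn":0,"claw":-1}]' >/dev/null; python3 q.py;python3 p.py .585 .2237 .16 85; python3 - <<'E'
from h import *
c=cap('wrist','w5.png')
E
```

```text
10.15 [0.4429 0.2017 0.1587] tilt [ 0.0403  0.009  -0.9991] yaw 8.92 w 0.643 F [ 1.8 -0.3 -5.7] j [ -6.  28. -32. 117.  25.  39. -45.]
10.4 [0.4435 0.201  0.1602] tilt [ 0.0437  0.0098 -0.999 ] yaw 8.83 w 0.638 F [-0.5  0.5 -6. ] j [ -6.  28. -32. 117.  25.  39. -45.]
clock 10.4 pos [0.4435 0.201  0.1602] yaw 8.83 w 0.638 F [-0.5  0.5 -6. ] q [ -6.  28. -32. 117.  25.  39. -45.] tilt [ 0.0437  0.0098 -0.999 ]
[0.01, 1.79, 0.08] turn -9.52
[-0.29, 1.77, 0.08] turn -9.52
[-0.58, 1.69, 0.08] turn -9.52
[-0.85, 1.58, 0.07] turn -9.52
[-1.1, 1.41, 0.06] turn -9.52
[-1.32, 1.21, 0.05] turn -9.52
[-1.5, 0.98, 0.04] turn -9.52
[-1.64, 0.72, 0.03] turn -9.52
```

View pics/w5.png

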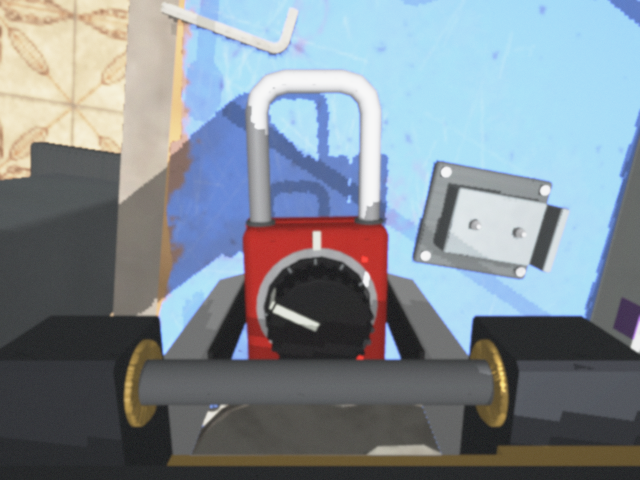

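```bash
python3 -m inch '[{"travel":[0,1.8,0],"turn":-9.6,"claw":-1},{"travel":[-0.3,1.8,0],"turn":-9.6,"claw":-1},{"travel":[-0.6,1.7,0],"turn":-9.6,"claw":-1},{"travel":[-0.8,1.6,0],"turn":-9.6,"claw":-1},{"travel":[-1.1,1.4,0],"turn":-9.6,"claw":-1}]' >/dev/null; python3 q.py;python3 p.py .585 .2237 .16 87.7
```

```text
11.07 [0.5265 0.2135 0.1511] tilt [ 2.300e-02 -2.000e-04 -9.997e-01] yaw 58.61 w 0.642 F [-1.   1.2 -6.6] j [  3.  39. -45. 104.  36.  51.  -0.]
clock 11.07 pos [0.5265 0.2135 0.1511] yaw 58.61 w 0.642 F [-1.   1.2 -6.6] q [  3.  39. -45. 104.  36.  51.  -0.] tilt [ 2.300e-02 -2.000e-04 -9.997e-01]
[-1.49, 1.31, -0.25] turn -9.7
[-1.69, 1.04, -0.25] turn -9.7
[-1.84, 0.74, -0.25] turn -9.7
```

```bash
python3 -m inch '[{"travel":[-1.5,1.3,-0.2],"turn":-9.8,"claw":-1},{"travel":[-1.7,1,-0.2],"turn":-9.8,"claw":-1},{"travel":[-1.8,0.7,-0.2],"turn":-9.8,"claw":-1},{"travel":[0,0,0],"turn":0,"claw":-1},{"travel":[0,0,0],"turn":0,"claw":-1}]' >/dev/null; python3 q.py;python3 p.py .585 .2237 .16 87.7; python3 - <<'E'
from h import *
c=cap('wrist','w6.png');c=cap('scene','s6.png');cap('top','t6.png')
E
```

```text
11.7 [0.5801 0.2203 0.1428] tilt [ 0.0014 -0.0083 -1.    ] yaw 88.89 w 0.642 F [-0.2  0.7 -5.6] j [  5.  47. -51.  95.  42.  60.  29.]
clock 11.7 pos [0.5801 0.2203 0.1428] yaw 88.89 w 0.642 F [-0.2  0.7 -5.6] q [  5.  47. -51.  95.  42.  60.  29.] tilt [ 0.0014 -0.0083 -1.    ]
[-0.49, 0.33, -1.72] turn 1.19
```

View pics/w6.png

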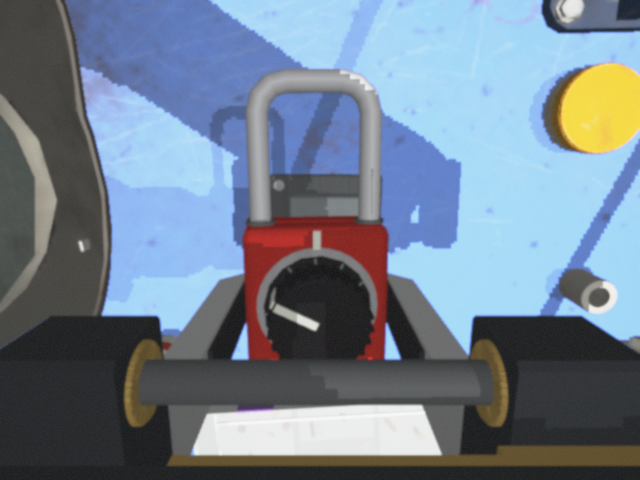

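View pics/s6.png

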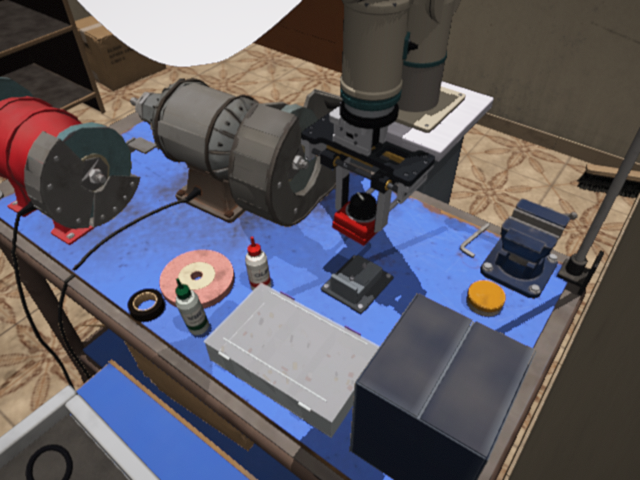

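```bash
python3 - <<'E'
from h import *
np.set_printoptions(precision=4,suppress=True)
s=telemetry.observe();R=s['tcp_rot'];p=s['ee_pos'];print(p)
c=load('w6.png');z0=p[2]-.0115
f=c['frame'][60:380,230:400];cv2.imwrite('pics/z6.png',cv2.resize(f,None,fx=1.8,fy=1.8))
a=onz(c,(317,240),z0+.03); b=onz(c,(313.5,80),z0+.018);k=onz(c,(317,312),z0+.052)
for n,q,off in [('idx',a,28),('crown',b,90),('knob',k,0)]:
    t=R.T@(q-p); print(n,q,'tool',t*1000,'centre in tool x',t[0]*1000-off)
d=a-b;print('pad yaw idx-crown',np.degrees(np.arctan2(d[1],d[0])), 'toolyaw-90',np.degrees(np.arctan2(R[1,1],R[0,1]))-90)
# body far edge corners
l=onz(c,(246,229),z0+.03);r=onz(c,(387,229),z0+.03);d=r-l;print('edge',d,np.degrees(np.arctan2(d[1],d[0]))+180,np.linalg.norm(d))
# stand, anything? bolt
E
```

```text
[0.5809 0.2205 0.1443]
idx [0.5507 0.2197 0.1628] tool [ 30.1596  -1.4627 -18.6171] centre in tool x 2.159577335032047
crown [0.4897 0.2194 0.1508] tool [91.1737 -2.7963 -6.865 ] centre in tool x 1.1737046052260212
knob [0.5717 0.2195 0.1848] tool [  9.0492  -1.4911 -40.5282] centre in tool x 9.049233878386303
pad yaw idx-crown 0.3019265001457779 toolyaw-90 -1.041099951115939
edge [0.0009 0.0552 0.    ] 269.02447799864973 0.05520434165054922
```

View pics/z6.png

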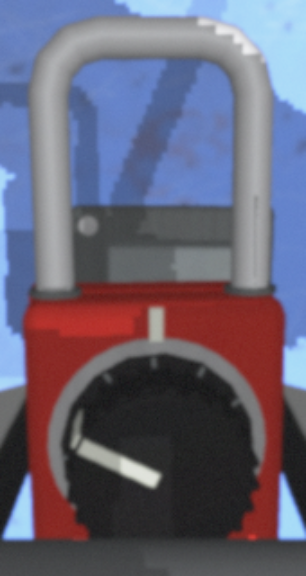

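View pics/t6.png

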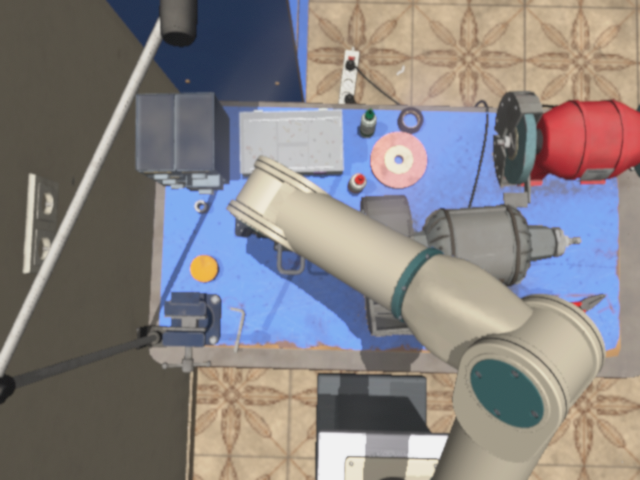

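```bash
python3 p.py .586 .2235 .062 87; python3 -m inch '[{"travel":[-0.5,0.3,2.5],"turn":1,"claw":-1},{"travel":[0,0,2.5],"turn":0.9,"claw":-1},{"travel":[0,0,2],"turn":0,"claw":-1},{"travel":[0,0,0],"turn":0,"claw":-1}]' >/dev/null;  python3 p.py .586 .2235 .062 87
```

```text
clock 11.85 pos [0.5809 0.2205 0.1443] yaw 88.96 w 0.643 F [ 0.4 -1.2 -6. ] q [  5.  46. -52.  94.  42.  60.  29.] tilt [ 0.0041 -0.008  -1.    ]
[-0.23, 0.19, 4.11] turn 0.98
[-0.23, 0.19, 4.11] turn 0.98
clock 12.35 pos [0.5861 0.2225 0.069 ] yaw 86.88 w 0.64 F [ 0.5 -0.6 -6.8] q [  3.  52. -47.  97.  46.  53.  24.] tilt [ 0.0041 -0.0098 -0.9999]
[0.01, 0.11, 0.7] turn -0.12
```

```bash
python3 -m inch '[{"travel":[0,0.1,0.7],"turn":0,"claw":-1},{"travel":[0,0,0],"turn":0,"claw":-1}]' >/dev/null;  python3 p.py .586 .2235 .062 87; python3 - <<'E'
from h import *
c=cap('scene','s7.png');cap('wrist','w7.png')
f=c['frame'][190:320,300:440];cv2.imwrite('pics/z7.png',cv2.resize(f,None,fx=5,fy=4.6,interpolation=cv2.INTER_CUBIC))
E
```

```text
clock 12.6 pos [0.5867 0.2242 0.0621] yaw 86.87 w 0.642 F [-0.2 -1.  -7.5] q [  3.  52. -47.  97.  47.  53.  23.] tilt [ 0.0051 -0.0088 -0.9999]
[0.06, -0.07, 0.01] turn -0.13
```

View pics/z7.png

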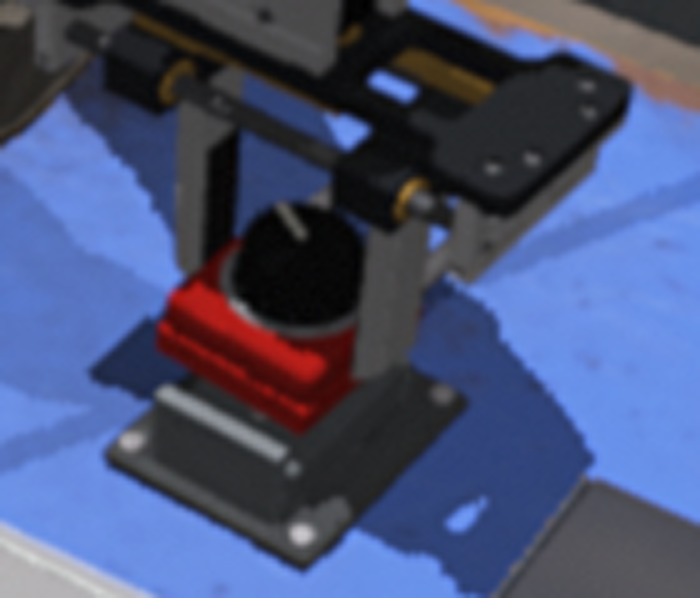

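View pics/w7.png

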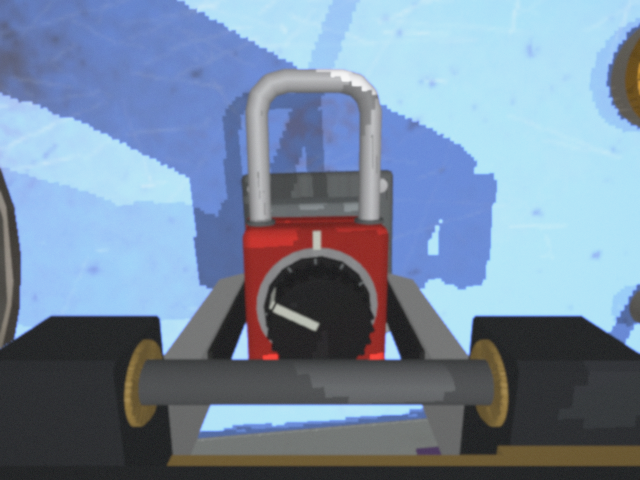

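```bash
python3 - <<'E'
from h import *
np.set_printoptions(precision=4,suppress=True)
c=load('s7.png');Z=lambda u,v:((u+.5)/5-.5+300,(v+.5)/4.6-.5+190)
z0=.0506
for n,p,z in [('bl',(158,350),z0),('br',(306,432),z0),('tl',(178,290),z0+.03),('tr',(325,375),z0+.03),('knob',(300,240),z0+.052),('fence L outer top',(157,393),.046),('fence R outer top',(287,470),.046),('fenceL in',(170,382),.046),('plate corner near',(302,566),.008),('plate L',(108,455),.008),('plate R',(465,405),.008)]: print(n,onz(c,Z(*p),z))
w=load('w7.png')
for n,p,z in [('idx',(317,240),z0+.03),('crown',(314,80),z0+.018),('plate nl',(245,173),.008),('plate nr',(393,172),.008)]: print(n,onz(w,p,z))
E
```

```text
bl [0.6166 0.1901 0.0506]
br [0.6198 0.2507 0.0506]
tl [0.612  0.1945 0.0806]
tr [0.6173 0.2544 0.0806]
knob [0.5871 0.2238 0.1026]
fence L outer top [0.6301 0.1995 0.046 ]
fence R outer top [0.6342 0.2533 0.046 ]
fenceL in [0.6234 0.1999 0.046 ]
plate corner near [0.6407 0.2653 0.008 ]
plate L [0.6373 0.1845 0.008 ]
plate R [0.5452 0.2693 0.008 ]
idx [0.5581 0.2249 0.0806]
crown [0.4966 0.227  0.0686]
plate nl [0.535  0.1855 0.008 ]
plate nr [0.5389 0.2678 0.008 ]
```

```bash
python3 -m inch '[{"travel":[-0.1,0.1,0.6],"turn":0,"claw":-1},{"travel":[0,0,0],"turn":0,"claw":-1}]' >/dev/null;  python3 q.py; python3 -m inch '[{"travel":[0,0,0.5],"turn":0,"claw":-1}]' >/dev/null;  python3 q.py
```

```text
12.95 [0.5891 0.2258 0.0575] tilt [ 0.0082 -0.0072 -0.9999] yaw 86.85 w 0.637 F [ 0.1 -0.1 -6.9] j [  2.  53. -46.  96.  47.  52.  23.]
13.07 [0.5896 0.2261 0.0529] tilt [ 0.0094 -0.0066 -0.9999] yaw 86.84 w 0.637 F [-0.4  0.3 -6.5] j [  2.  53. -46.  97.  48.  52.  23.]
```

```bash
python3 -m inch '[{"travel":[0.2,-0.1,0.2],"turn":0,"claw":-1},{"travel":[0,0,0],"turn":0,"claw":-1}]' >/dev/null;  python3 q.py; python3 -m inch '[{"travel":[0,0,0.4],"turn":0,"claw":-1}]' >/dev/null;  python3 q.py
```

```text
13.32 [0.587  0.2247 0.0501] tilt [ 0.0083 -0.0073 -0.9999] yaw 86.84 w 0.64 F [ 0.6 -0.2 -6.5] j [  2.  53. -46.  97.  48.  52.  23.]
13.45 [0.5873 0.2253 0.0464] tilt [ 0.0092 -0.0062 -0.9999] yaw 86.85 w 0.64 F [-0.1  1.7 -2.9] j [  2.  53. -46.  97.  48.  51.  22.]
```

```bash
for i in 1 2; do python3 -m inch '[{"travel":[0,0,0.3],"turn":0,"claw":-1}]' >/dev/null;  python3 q.py;done
```

```text
13.57 [0.5875 0.2258 0.0435] tilt [ 0.0097 -0.0054 -0.9999] yaw 86.86 w 0.636 F [ 1.5  0.9 -1.4] j [  2.  53. -46.  97.  49.  51.  22.]
13.7 [0.588  0.2254 0.042 ] tilt [ 0.0108 -0.0067 -0.9999] yaw 86.83 w 0.639 F [-3.3 -5.3 14.4] j [  2.  53. -46.  97.  49.  51.  22.]
```

```bash
python3 - <<'E'
from h import *
c=cap('scene','s8.png')
f=c['frame'][190:320,300:440];cv2.imwrite('pics/z8.png',cv2.resize(f,None,fx=5,fy=4.6,interpolation=cv2.INTER_CUBIC))
E
python3 q.py
```

```text
13.75 [0.5879 0.2253 0.0419] tilt [ 0.0108 -0.0068 -0.9999] yaw 86.84 w 0.637 F [-2.7 -2.3  6.1] j [  2.  53. -45.  97.  49.  51.  22.]
```

View pics/z8.png

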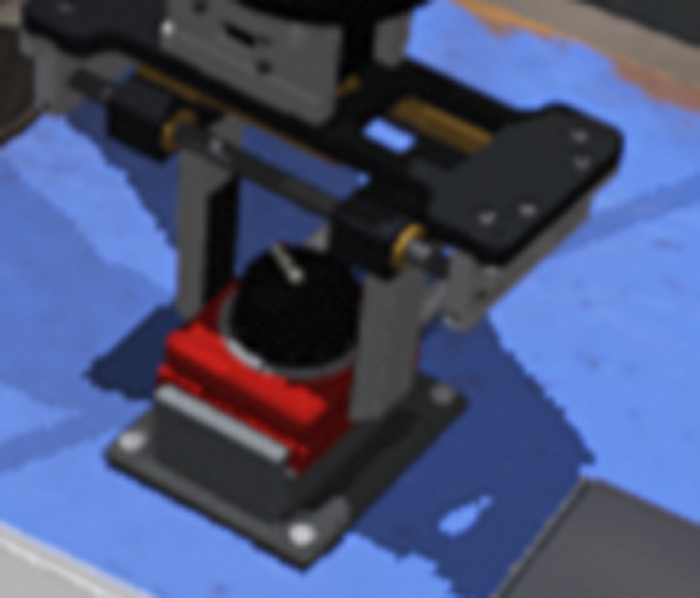

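```bash
python3 - <<'E'
from h import *
c=load('s8.png');Z=lambda u,v:((u+.5)/5-.5+300,(v+.5)/4.6-.5+190)
print(onz(c,Z(300,285),.082).round(4), onz(c,Z(300,285),.092).round(4))
E
for i in 1 2 3; do python3 -m inch '[{"travel":[0,0,0],"turn":0,"claw":1},{"travel":[0,0,0],"turn":0,"claw":1}]' >/dev/null; python3 q.py; done; python3 - <<'E'
from h import *
c=cap('scene','s9.png');cap('wrist','w9.png')
f=c['frame'][190:320,300:440];cv2.imwrite('pics/z9.png',cv2.resize(f,None,fx=5,fy=4.6,interpolation=cv2.INTER_CUBIC))
E
```

```text
[0.588  0.2255 0.082 ] [0.5962 0.2305 0.092 ]
14.0 [0.5893 0.2261 0.0434] tilt [ 0.0138 -0.0056 -0.9999] yaw 86.82 w 0.813 F [ 0.6 -1.1 -0.2] j [  2.  53. -45.  97.  49.  51.  22.]
14.25 [0.5897 0.2266 0.0437] tilt [ 0.0146 -0.0048 -0.9999] yaw 86.82 w 0.994 F [ 0.4 -0.3 -0.6] j [  2.  53. -46.  97.  49.  51.  22.]
14.5 [0.5897 0.2266 0.0436] tilt [ 0.0145 -0.0048 -0.9999] yaw 86.83 w 0.999 F [ 0.2 -0.3 -0.8] j [  2.  53. -46.  97.  49.  51.  22.]
```

View pics/z9.png

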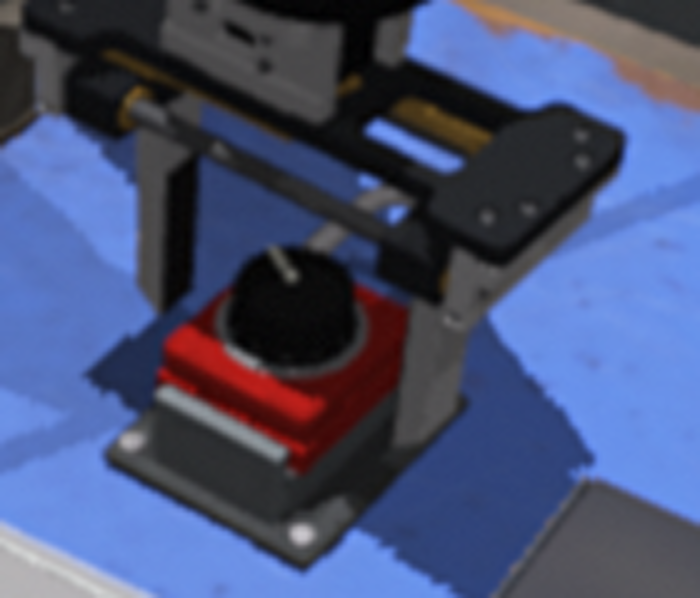

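View pics/w9.png

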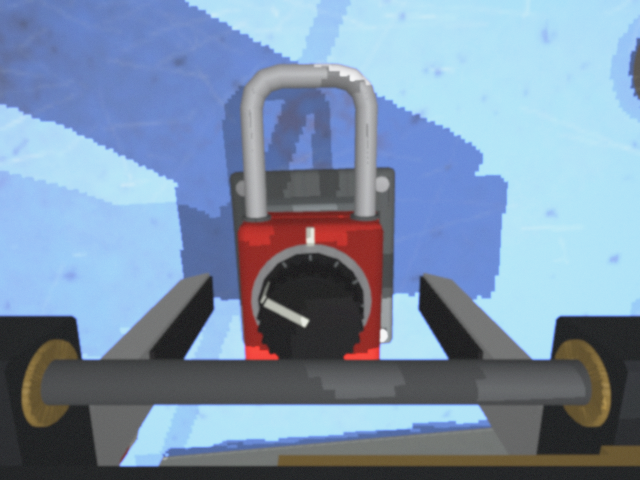

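```bash
python3 - <<'E'
from h import *
np.set_printoptions(precision=4,suppress=True)
w=load('w9.png')
for n,p,z,o in [('idx',(310.5,236),.06,28),('crown',(310,75),.048,90)]:
    q=onz(w,p,z); print(n,q,q+np.array([np.cos(-.045),np.sin(-.045),0])*o/1000)
E
python3 -m inch '[{"travel":[0.1,-0.15,-1.2],"turn":0,"claw":1},{"travel":[0,0,-1.1],"turn":0,"claw":1},{"travel":[0,0,0],"turn":0,"claw":1}]' >/dev/null; python3 p.py .5875 .2252 .0675
```

```text
idx [0.559  0.2244 0.06  ] [0.587  0.2231 0.06  ]
crown [0.497  0.2276 0.048 ] [0.5869 0.2236 0.048 ]
clock 14.97 pos [0.5884 0.2255 0.0687] yaw 86.83 w 0.999 F [ 0.5  0.  -0.4] q [  3.  51. -47.  97.  47.  53.  23.] tilt [ 0.0153 -0.0043 -0.9999]
[0.09, -0.03, 0.12] turn 0.0
```

```bash
python3 -m inch '[{"travel":[0.1,0,0.1],"turn":0,"claw":1},{"travel":[0,0,0],"turn":0,"claw":-1},{"travel":[0,0,0],"turn":0,"claw":-1},{"travel":[0,0,0],"turn":0,"claw":-1},{"travel":[0,0,0],"turn":0,"claw":-1}]' >/dev/null; python3 q.py;  python3 -m inch '[{"travel":[0,0,0],"turn":0,"claw":-1},{"travel":[0,0,0],"turn":0,"claw":-1},{"travel":[0,0,0],"turn":0,"claw":-1}]'>/dev/null; python3 q.py
```

```text
15.6 [0.587  0.2252 0.0671] tilt [ 0.0145 -0.0049 -0.9999] yaw 86.83 w 0.611 F [ 0.2 -0.2 -0.5] j [  3.  52. -47.  97.  47.  52.  23.]
15.97 [0.5869 0.2249 0.067 ] tilt [ 0.0143 -0.0053 -0.9999] yaw 86.83 w 0.392 F [0.4 0.6 0.1] j [  3.  52. -47.  97.  47.  52.  23.]
```

```bash
python3 -m inch '[{"travel":[0,0,0],"turn":0,"claw":-1}]'>/dev/null; python3 q.py; python3 - <<'E'
from h import *
c=cap('scene','s10.png');cap('wrist','w10.png')
f=c['frame'][190:320,300:440];cv2.imwrite('pics/z10.png',cv2.resize(f,None,fx=5,fy=4.6,interpolation=cv2.INTER_CUBIC))
E
```

```text
16.1 [0.5869 0.225  0.067 ] tilt [ 0.0143 -0.0053 -0.9999] yaw 86.83 w 0.403 F [-0.1 -0.3  0.8] j [  3.  52. -47.  97.  47.  52.  23.]
```

View pics/w10.png

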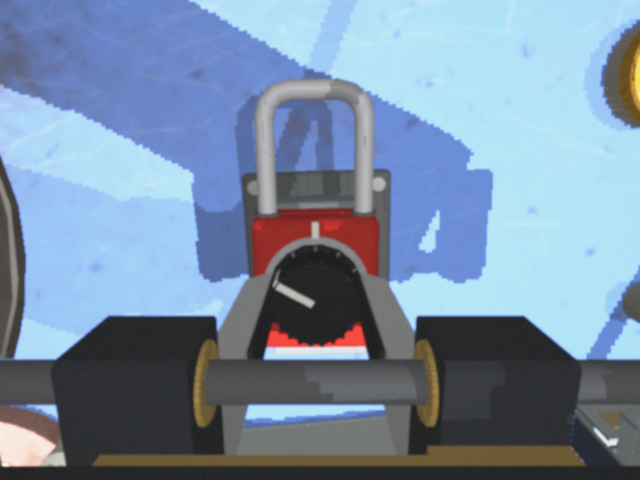

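View pics/z10.png

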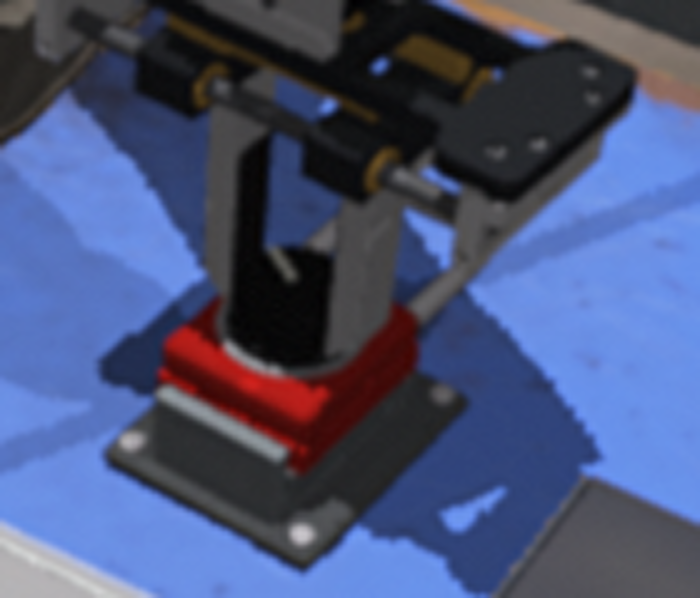

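The padlock is seated and the knob is gripped, with a width of 0.403 (37.9 mm). I'll turn clockwise by the first click.

```bash
python3 -m inch '[{"travel":[0,0,0],"turn":7,"claw":-1},{"travel":[0,0,0],"turn":8,"claw":-1},{"travel":[0,0,0],"turn":8,"claw":-1},{"travel":[0,0,0],"turn":7,"claw":-1},{"travel":[0,0,0],"turn":0,"claw":-1}]'>/dev/null; python3 q.py; python3 - <<'E'
from h import *
cap('wrist','w11.png')
E
```

```text
16.82 [0.5869 0.2249 0.0671] tilt [ 0.0144 -0.0055 -0.9999] yaw 55.98 w 0.396 F [-0.1  0.1  0.2] j [ -1.  49. -40.  97.  41.  49.  -3.]
```

View pics/w11.png

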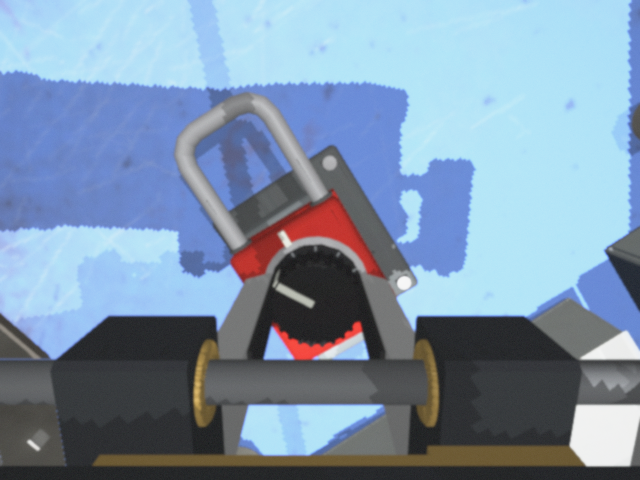

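```bash
python3 -m inch '[{"travel":[0,0,0],"turn":7,"claw":-1},{"travel":[0,0,0],"turn":8,"claw":-1},{"travel":[0,0,0],"turn":8,"claw":-1},{"travel":[0,0,0],"turn":6,"claw":-1},{"travel":[0,0,0],"turn":0,"claw":-1}]'>/dev/null; python3 q.py; python3 - <<'E'
from h import *
cap('wrist','w12.png')
E
```

```text
17.5 [0.5866 0.2253 0.0673] tilt [ 0.0131 -0.0043 -0.9999] yaw 26.81 w 0.396 F [-0.6 -0.6  0.7] j [ -5.  47. -32.  97.  34.  45. -27.]
```

View pics/w12.png

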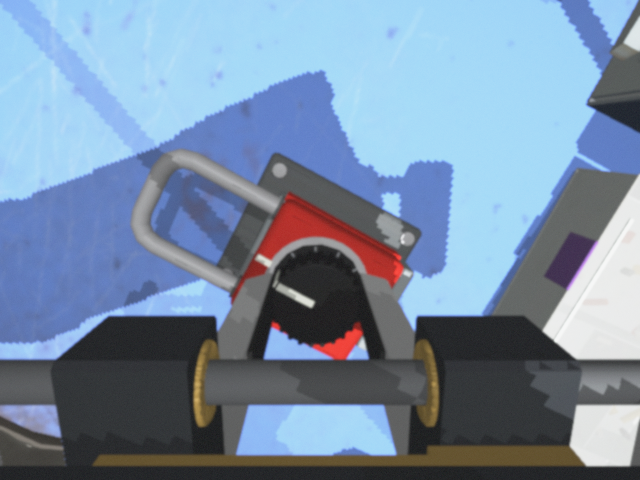

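The dial line now runs parallel to the index line. I'll let go and check from above.

```bash
python3 -m inch '[{"travel":[0,0,0],"turn":0,"claw":0.3},{"travel":[0,0,0],"turn":0,"claw":0.3},{"travel":[0,0,0],"turn":0,"claw":0.3},{"travel":[0,0,0],"turn":0,"claw":0.3}]'>/dev/null; python3 -m inch '[{"travel":[0,0,-5],"turn":0,"claw":0.3},{"travel":[0,0,-5],"turn":0,"claw":0.3},{"travel":[0,0,0],"turn":0,"claw":0.3}]'>/dev/null;python3 q.py; python3 - <<'E'
from h import *
c=cap('wrist','w13.png');s=cap('scene','s13.png')
f=s['frame'][190:320,300:440];cv2.imwrite('pics/z13.png',cv2.resize(f,None,fx=5,fy=4.6,interpolation=cv2.INTER_CUBIC))
E
```

```text
18.43 [0.5849 0.2258 0.1689] tilt [ 0.0108 -0.0036 -0.9999] yaw 27.14 w 0.651 F [ 0.4 -0.1  0.1] j [ -2.  40. -37.  93.  29.  56. -22.]
```

View pics/w13.png

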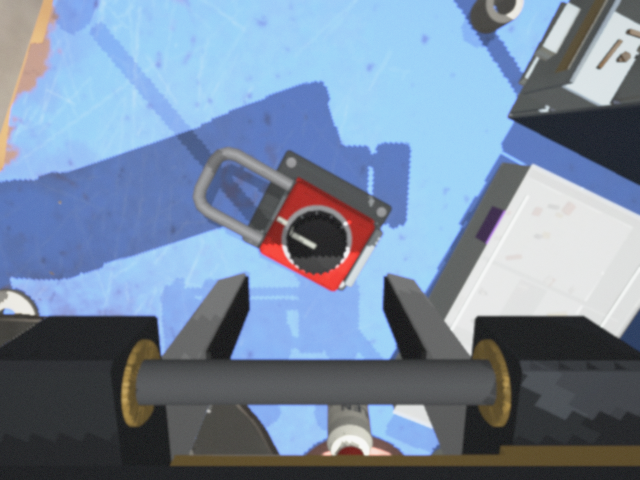

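View pics/z13.png

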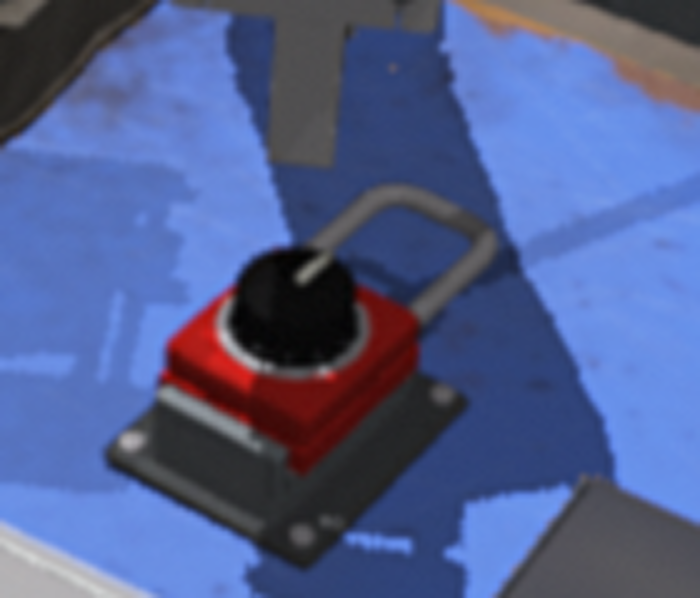

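```bash
python3 - <<'E'
from h import *
f=load('w13.png')['frame'][140:300,190:390];cv2.imwrite('pics/z14.png',cv2.resize(f,None,fx=3.7,fy=3.7,interpolation=cv2.INTER_CUBIC))
E
```

```text
(no output)
```

View pics/z14.png

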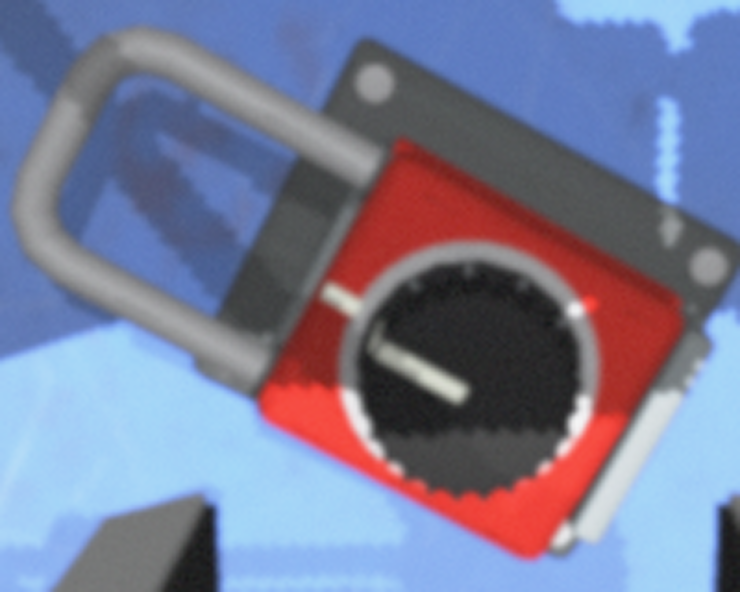

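```bash
python3 - <<'E'
from h import *
w=load('w13.png');Z=lambda u,v:((u+.5)/3.7-.5+190,(v+.5)/3.7-.5+140)
g=lambda a,b,z:(lambda A,B:np.degrees(np.arctan2(*(B-A)[[1,0]])))(onz(w,Z(*a),z),onz(w,Z(*b),z))
print('line',g((376,345),(464,395),.082),'index',g((327,293),(358,310),.06),'leg',g((130,50),(370,165),.048),'leg2',g((60,255),(250,360),.048),'body edge',g((400,145),(685,300),.06),g((265,415),(525,555),.06))
for n,p,z,o in [('crown',(47,140),.048,90),('idx',(343,302),.06,28),('line inner',(464,395),.082,0)]:
    q=onz(w,Z(*p),z); print(n,q.round(4),(q+np.array([np.cos(-.045),np.sin(-.045),0])*o/1000).round(4))
E
python3 p.py .497 .2275 .12 86.8
```

```text
line -3.334629050081564 index -2.3450344168987094 leg 1.4368162131467581 leg2 -2.9958064122765076 body edge -1.3868413961058503 -2.5406075521040985
crown [0.4944 0.224  0.048 ] [0.5843 0.2199 0.048 ]
idx [0.5591 0.2239 0.06  ] [0.5871 0.2226 0.06  ]
line inner [0.5854 0.2232 0.082 ] [0.5854 0.2232 0.082 ]
clock 18.52 pos [0.5829 0.2238 0.1652] yaw 27.14 w 0.648 F [-1.1  0.2 -0.4] q [ -2.  41. -37.  93.  29.  56. -22.] tilt [ 0.0049 -0.0072 -1.    ]
[0.71, -1.25, 0.75] turn -9.94
[0.92, -1.11, 0.74] turn -9.94
[1.09, -0.93, 0.74] turn -9.94
[1.24, -0.73, 0.74] turn -9.94
[1.35, -0.51, 0.74] turn -9.94
[1.41, -0.27, 0.74] turn -9.94
```

```bash
python3 p.py .497 .2283 .13 -2.5|tail -3;  python3 -m inch '[{"travel":[0.6,-2.8,0.5],"turn":9.9,"claw":-0.28},{"travel":[0.2,-2.9,0.5],"turn":9.9,"claw":-0.28},{"travel":[-0.2,-2.9,0.5],"turn":9.9,"claw":-0.28},{"travel":[0,0,0],"turn":0,"claw":-0.28},{"travel":[0,0,0],"turn":0,"claw":-0.28}]'>/dev/null;python3 p.py .497 .2283 .09 -2.5; python3 - <<'E'
from h import *
c=cap('wrist','w15.png')
E
```

```text
[1.45, -2.48, 1.16] turn 9.88
[1.0, -2.69, 1.16] turn 9.88
[0.52, -2.82, 1.16] turn 9.88
clock 19.15 pos [0.4931 0.2009 0.1427] yaw -3.36 w 0.36 F [-0.4  0.8  0.3] q [ -6.  34. -29. 108.  23.  44. -52.] tilt [-0.0057 -0.0115 -0.9999]
[2.82, 0.25, 5.23] turn -0.86
```

View pics/w15.png

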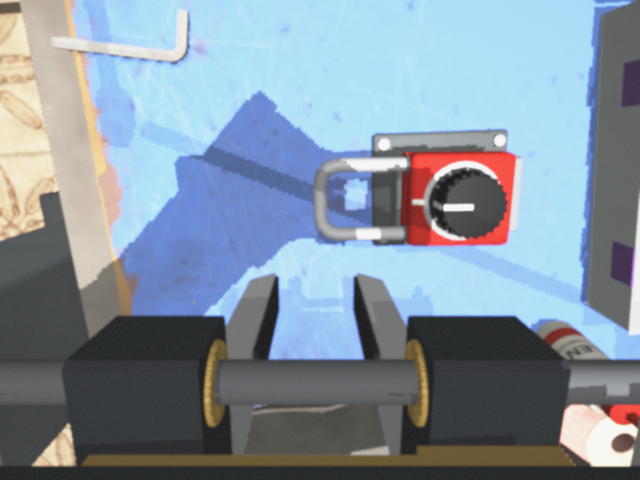

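```bash
python3 - <<'E'
from h import *
w=load('w15.png')
print(onz(w,(322,201),.048),onz(w,(418,202),.06))
E
python3 -m inch '[{"travel":[1.5,0.1,1],"turn":-0.5,"claw":-0.28},{"travel":[1.3,0.1,1.5],"turn":0,"claw":-0.28},{"travel":[0,0,0],"turn":0,"claw":-0.28},{"travel":[0,0,0],"turn":0,"claw":-0.28}]'>/dev/null;python3 p.py .497 .2283 .07 -2.5; python3 - <<'E'
from h import *
c=cap('wrist','w16.png')
E
```

```text
[0.49829866 0.22653667 0.048     ] [0.55894288 0.22423743 0.06      ]
clock 19.7 pos [0.4981 0.2319 0.1141] yaw -2.74 w 0.361 F [ 0.3  0.1 -0.3] q [-10.  37. -28. 107.  25.  42. -55.] tilt [-0.0068 -0.0098 -0.9999]
[-0.32, -0.06, 4.42] turn -0.24
```

View pics/w16.png

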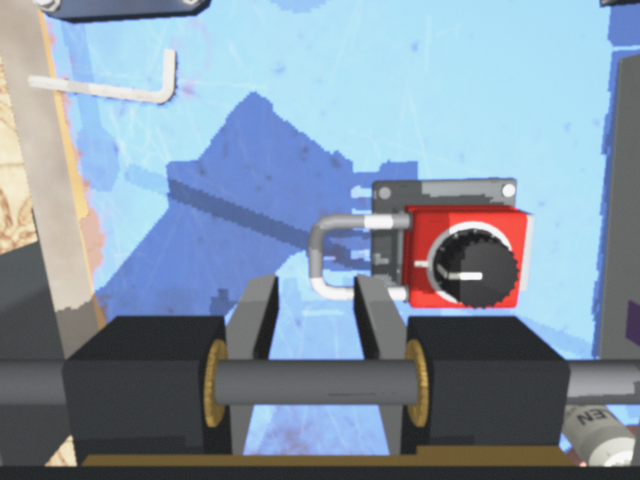

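```bash
python3 -m inch '[{"travel":[-0.2,0,2],"turn":0,"claw":-0.28},{"travel":[-0.1,0,2],"turn":0,"claw":-0.28},{"travel":[0,0,0],"turn":0,"claw":-0.28}]'>/dev/null;python3 p.py .497 .228 .03 -2.5; python3 - <<'E'
from h import *
c=cap('wrist','w17.png');print(onz(c,(315,300),.048))
E
```

```text
clock 20.12 pos [0.4987 0.2277 0.0747] yaw -2.81 w 0.363 F [-1.1 -1.1 -0.5] q [-11.  40. -25. 109.  28.  37. -57.] tilt [-0.0042 -0.0095 -0.9999]
[0.06, -0.16, 4.47] turn -0.31
[0.49754521 0.21136693 0.048     ]
```

View pics/w17.png

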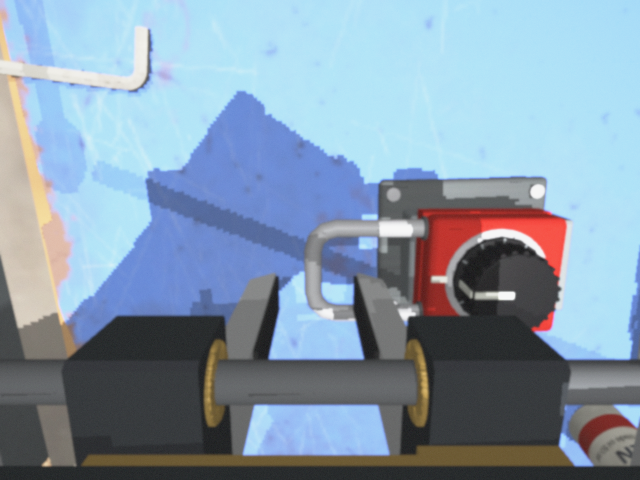

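```bash
python3 - <<'E'
from h import *
c=load('w17.png');print(onz(c,(313,270),.048), onz(c,(380,229),.048), onz(c,(380,314),.048))
E
python3 -m inch '[{"travel":[0,-0.1,1.5],"turn":0,"claw":-0.28},{"travel":[0,-0.1,1.5],"turn":0,"claw":-0.28},{"travel":[0,0,1.3],"turn":0,"claw":-0.28},{"travel":[0,0,0],"turn":0,"claw":-0.28}]'>/dev/null;python3 p.py .497 .228 .03 -2.5; python3 - <<'E'
from h import *
c=cap('wrist','w18.png');s=cap('scene','s18.png')
E
```

```text
[0.49732796 0.22803875 0.048     ] [0.53228157 0.24817586 0.048     ] [0.53176015 0.20178825 0.048     ]
clock 20.68 pos [0.498  0.2283 0.0309] yaw -2.83 w 0.36 F [ 0.5  0.1 -0.1] q [-14.  44. -22. 111.  31.  32. -60.] tilt [-8.0e-04 -7.7e-03 -1.0e+00]
[-0.03, -0.1, 0.09] turn -0.33
```

View pics/w18.png

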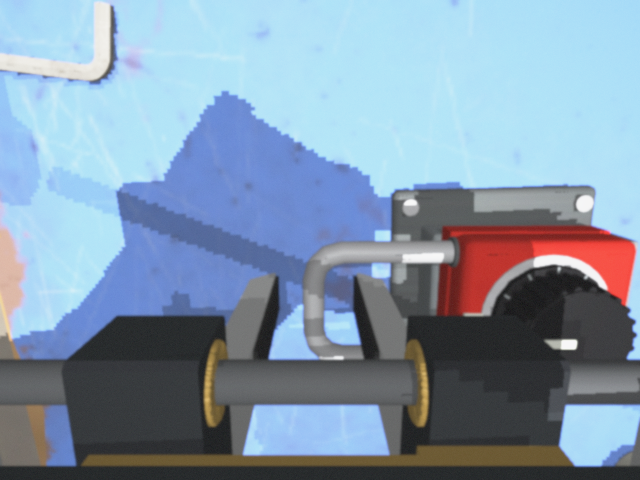

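View pics/s18.png

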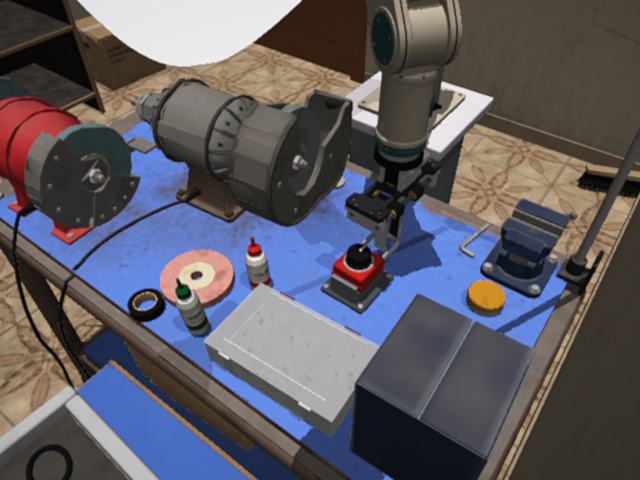

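The crown is between the fingers, both lines agree and the padlock is seated. I'll close on the crown.

```bash
python3 -m inch '[{"travel":[0,-0.1,0],"turn":0,"claw":-0.28},{"travel":[0,0,0],"turn":0,"claw":-1},{"travel":[0,0,0],"turn":0,"claw":-1},{"travel":[0,0,0],"turn":0,"claw":-1}]'>/dev/null;python3 q.py; python3 -m inch '[{"travel":[0,0,0],"turn":0,"claw":-1},{"travel":[0,0,0],"turn":0,"claw":-1}]'>/dev/null;python3 q.py
```

```text
21.27 [0.4979 0.2293 0.033 ] tilt [ 0.0018 -0.0058 -1.    ] yaw -2.84 w 0.082 F [-0.1  0.3 -0.7] j [-14.  44. -22. 111.  31.  32. -60.]
21.52 [0.4979 0.2293 0.033 ] tilt [ 0.0019 -0.0058 -1.    ] yaw -2.83 w 0.088 F [-1.  -0.2  0.3] j [-14.  44. -22. 111.  31.  32. -60.]
```

```bash
for i in 1 2 3; do python3 -m inch '[{"travel":[0,-0.4,0],"turn":0,"claw":-1}]'>/dev/null;python3 q.py; done
```

```text
21.65 [0.4951 0.2295 0.0331] tilt [ 0.0038 -0.0051 -1.    ] yaw -2.87 w 0.084 F [ 3.1  0.5 -1.2] j [-14.  44. -22. 111.  31.  31. -60.]
21.77 [0.4918 0.2298 0.0331] tilt [ 0.0052 -0.0046 -1.    ] yaw -2.89 w 0.087 F [ 3.8 -0.1 -1.7] j [-14.  43. -22. 112.  31.  31. -60.]
21.9 [0.4883 0.2299 0.0332] tilt [ 0.0063 -0.0043 -1.    ] yaw -2.91 w 0.087 F [ 4.1 -0.3 -2.1] j [-14.  43. -22. 112.  31.  30. -61.]
```

```bash
for i in 1 2; do python3 -m inch '[{"travel":[0,-0.35,0],"turn":0,"claw":-1}]'>/dev/null;python3 q.py; done
```

```text
22.02 [0.485  0.2302 0.0332] tilt [ 0.0071 -0.0041 -1.    ] yaw -2.91 w 0.085 F [ 3.9 -0.1 -2.7] j [-15.  43. -21. 113.  31.  30. -61.]
22.15 [0.4818 0.2305 0.0333] tilt [ 0.008  -0.0038 -1.    ] yaw -2.92 w 0.084 F [ 4.3 -0.4 -2.8] j [-15.  43. -21. 113.  31.  29. -62.]
```

```bash
for i in 1 2; do python3 -m inch '[{"travel":[0,-0.15,0.05],"turn":0,"claw":-1}]'>/dev/null;python3 q.py; done;  python3 - <<'E'
from h import *
c=cap('wrist','w20.png');s=cap('scene','s20.png')
f=s['frame'][190:320,300:440];cv2.imwrite('pics/z20.png',cv2.resize(f,None,fx=5,fy=4.6,interpolation=cv2.INTER_CUBIC))
E
```

```text
22.27 [0.4806 0.2306 0.033 ] tilt [ 0.0088 -0.0036 -1.    ] yaw -2.91 w 0.084 F [ 4.2 -0.9  0.8] j [-15.  43. -21. 113.  31.  29. -62.]
22.4 [0.4797 0.2307 0.0328] tilt [ 0.01   -0.0035 -0.9999] yaw -2.93 w 0.083 F [ 3.9 -1.7  2.2] j [-15.  43. -21. 114.  31.  29. -62.]
```

View pics/w20.png

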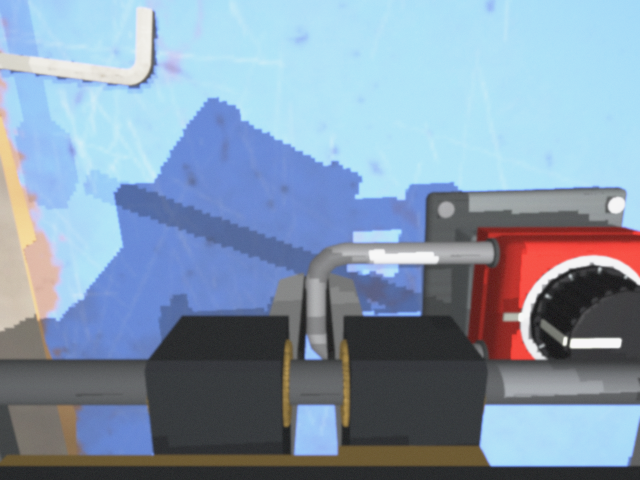

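View pics/z20.png

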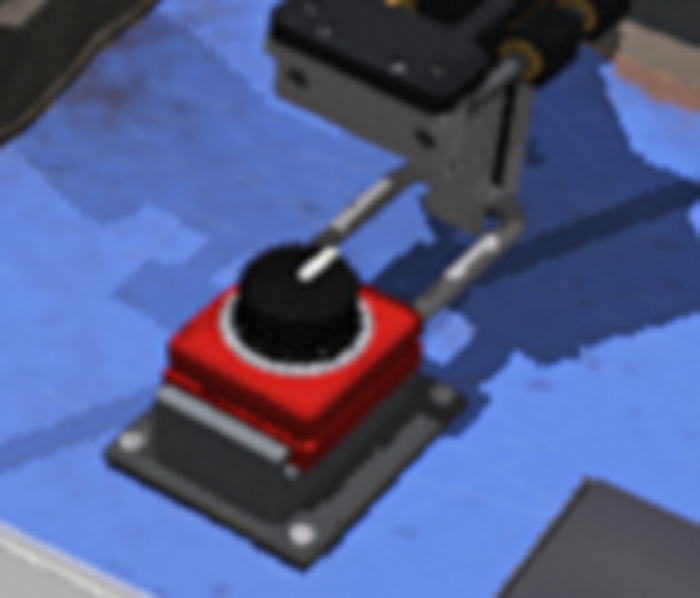

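```bash
python3 - <<'E'
from h import *
np.set_printoptions(precision=4,suppress=True)
w=load('w20.png')
print('crown',onz(w,(317,310),.048),'idx',onz(w,(512,317),.06),'bolts',onz(w,(447,209),.01),onz(w,(616,204),.01))
w=load('w17.png');print('crown',onz(w,(313,270),.048),'idx',onz(w,(438,279),.06),'bolts',onz(w,(393.5,194.5),.01),onz(w,(538,190.5),.01))
f=load('w20.png')['frame'][180:380,290:640];cv2.imwrite('pics/z21.png',cv2.resize(f,None,fx=2.2,fy=2.2,interpolation=cv2.INTER_CUBIC))
E
python3 q.py
```

```text
crown [0.48   0.2266 0.048 ] idx [0.5571 0.2246 0.06  ] bolts [0.5463 0.2602 0.01  ] [0.6297 0.2584 0.01  ]
crown [0.4973 0.228  0.048 ] idx [0.5587 0.2244 0.06  ] bolts [0.5458 0.2599 0.01  ] [0.6302 0.2582 0.01  ]
22.5 [0.4795 0.2306 0.0328] tilt [ 0.0098 -0.0036 -0.9999] yaw -2.92 w 0.086 F [ 3.7 -1.6  1.2] j [-15.  43. -21. 114.  31.  29. -62.]
```

View pics/z21.png

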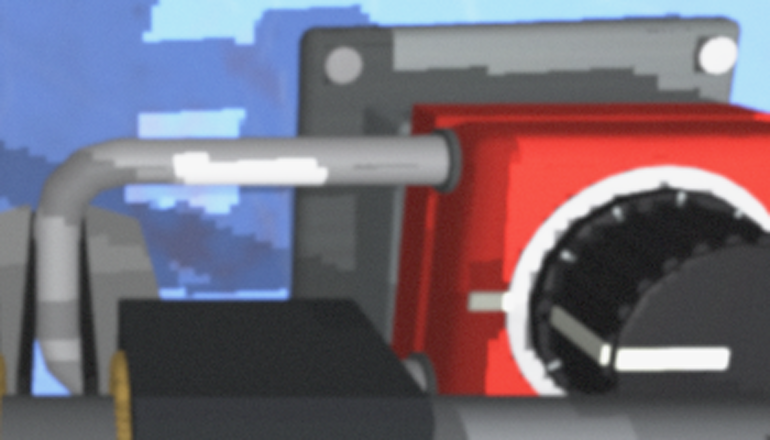

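```bash
python3 -m inch '[{"travel":[0,-0.1,0],"turn":0,"claw":-1},{"travel":[0,-0.05,0],"turn":0,"claw":-1}]'>/dev/null;python3 q.py; python3 - <<'E'
from h import *
c=cap('scene','s22.png');w=cap('wrist','w22.png');cap('top','t22.png')
f=c['frame'][190:320,300:440];cv2.imwrite('pics/z22.png',cv2.resize(f,None,fx=5,fy=4.6,interpolation=cv2.INTER_CUBIC))
E
python3 q.py
```

```text
22.75 [0.4795 0.2308 0.0331] tilt [ 0.012  -0.0028 -0.9999] yaw -2.96 w 0.087 F [ 5.  -0.7 -1.7] j [-15.  43. -21. 114.  31.  29. -62.]
22.9 [0.4795 0.2308 0.0331] tilt [ 0.012  -0.0028 -0.9999] yaw -2.96 w 0.087 F [ 5.8 -0.4 -1.6] j [-15.  43. -21. 114.  31.  29. -62.]
```

View pics/z22.png

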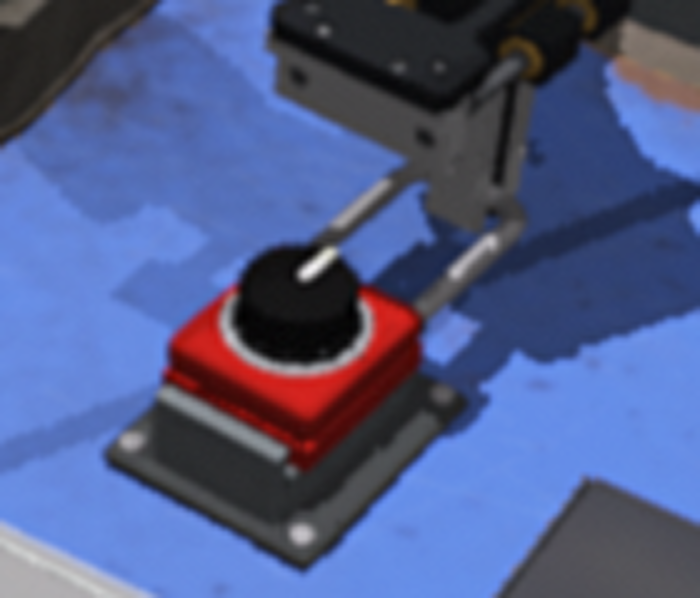

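View pics/s22.png

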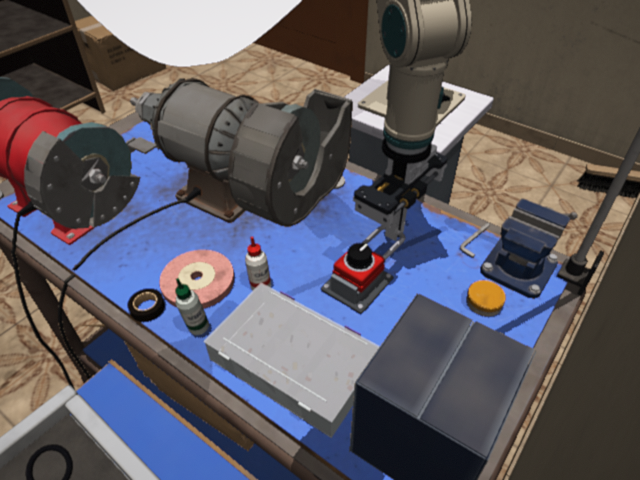

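The shackle is out against its stop and held at about 5 N, the pose is steady, the padlock is seated and the bystanders haven't moved. I'm handing the job in.

```bash
python3 - <<'E'
from h import *
print(env.job_done())
E
python3 q.py
```

```text
the job is handed in; nothing more can be done
None
the job is handed in; nothing more can be done
```

I seated the padlock on both pegs with its shackle away from the fence and turned the dial two 30° clicks clockwise to the index. Then I let go of the dial, gripped the crown and pulled the shackle out. I handed the job in at about 23 s of the 67 s, still holding it open; no verdict was reported.

**Last checks:**
- **Dial:** its line was within about 1° of the index after I let go, and the last pictures show no change.
- **Shackle:** the crown-to-index distance grew from 61.4 to 77.1 mm, so it is out by about 15.7 mm. The pose was steady with about 5 N of pull and the grip closed on the bar.
- **Padlock:** still seated, dial up. The pull shifted it about 1.6 mm away from the fence within the peg clearance; the limit is 6 mm.
- **Bystanders:** the bottle and the tin look unmoved in the last scene picture. The bush is out of that view. It was last seen, upright, just after I let go of the dial, and the arm did not go near it.

**What disagreed:**
- **Stand position:** the cameras differed by 2–3 mm on where it is, so I made the final alignment from relative positions and force.
- **Tool tilt:** the tool leaned up to about 3° while I picked the padlock up, and was back under 1° when I seated it.

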